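Lay out the labelled dinners

ROBOT

A 7-joint arm with a two-finger parallel gripper is mounted at the origin on the work surface. World frame = base frame: x ahead of the robot, y to its left, z up, the work surface at z = 0. Lengths are in mm, angles in rad, forces in N, time in s.
With the tool pointing down it reaches from about 400 to 875 mm from the base axis. Payload 4.4 kg.
Tool frame: the origin (TCP) lies midway between the tips of the shut fingers; the grasp point (between the pads) lies 19 mm behind it; z points along the fingers, y is the line along which they close (so a half turn about z gives the same grasp; the last joint's range is limited). The gripper opens to 85 mm and grips with 20 to 120 N. Pads are 22 mm wide; open, the fingers measure 114 mm over their backs; the gripper's body (76 mm by 85 mm) begins 54 mm behind the grasp point. The pads swing forward as they close: fully open they stand 13 mm farther back than shut.
Start: joints at [1.099, 0.628, 0.038, 1.517, -0.027, 0.996, -0.02], TCP at [256.618, -597.214, 231.313] pointing down, gripper open.
Joint ranges: [-3.06, 3.06], [-0.37, 2.12], [-1.25, 1.32], [0.18, 2.47], [-1.1, 4.24], [0.23, 1.98], [-2.94, 2.94]. Speed limits (rad/s): [2.57, 2.57, 3.14, 3.14, 3.14, 3.14, 3.14].

INTERFACE

Orientations are given as [roll, pitch, yaw] about the fixed x, y, z axes, in that order (R = Rz(yaw) Ry(pitch) Rx(roll)).
In Python, from cell import read_state, get_image, finish_job gives the robot as it stands.
- The arm moves only by the tool send_rows, never from a script. Its argument "series" is a list of rows, each an object of numbers: "ax", "ay", "az": the turn, a rotation vector about the tool's x, y, z in rad; "dx", "dy", "dz": the shift along the tool's x, y, z in cm; "hand": the closure, from 0 (fully open) to 1 (shut). In form: [{"ax": .., "ay": .., "az": .., "dx": .., "dy": .., "dz": .., "hand": ..}, ...]. A call has 1 to 10 rows; each row is the pose to reach, as a shift and turn from the pose commanded when the call began, along the tool's axes at that moment; what a row does not reach only later rows make up. A row lasts 1/10 s, in which the tool goes at most 50 mm and 8.59 degrees, less where a joint would pass 70% of its speed; a pose out of reach is approached as far as the arm can. A call with a gripper value outside its range is refused whole. The fingers move at their own pace and stop on an object; the grip force is fixed at half the most. Time passes only in rows, so rows that repeat a pose let the fingers close. It gives the time, the measured TCP pose, the force, the opening and the grip force at its end, in the units of the state.
- read_state(): the state, without advancing time (a new reading comes with each control period).
- get_image(name): name is "scene" or "top" or "wrist"; returns a dict with "pixels" (384x512x3 uint8, red, green, blue), "mtx" (3x3 intrinsics, pixels), "k1" (the pictures are not rectified: a ray, as slopes to the right and down, at radius r is drawn at 1 + k1 r^2 times it, then the intrinsics apply), "R" (3x3) and "t" (3): a world point X has camera coordinates R X + t. Camera axes: x right, y down, z forward; pixel columns grow to the right and rows downward; lengths in mm; the calibration is good to about 2 mm. A picture is of the moment at which its call begins. There is no depth.
- finish_job(): hands the job in; it is judged then, once.
The state is a dict: "clock": time; "qpos": joint angles; "qd": joint speeds; "tau": joint torques, N m; "eef_pos": TCP position; "tool_rot": TCP orientation; "force": force on the tool from outside, world axes, zero at the start; "torque": the same for the moment, N m; "width": finger opening in mm; "gripper_force": force on a finger pad.
Only numpy, scipy, OpenCV 4.12 (cv2) and the standard library are available. Lean on these libraries where they do the work, as an engineer would, in place of code of your own. Each camera call takes 0.05 s, during which the arm holds its last target. There are 200 camera calls.

TASK

Slide the three coloured cards flat across the table, pressing on their tops, and push each fully home against the end stop of a U-shaped bay, one card to each bay, whichever you like; the blue one has to be drawn out from under the pile of lids, which must stay standing where it is. With all three cards home, every meal box that is there must stand centred and squarely on the card of its lid's colour. Cards must not be lifted off the table, and the other things on the table must be left alone.

Things in the scene. Friction and masses are not known exactly. Their poses are not given: they have to be found in the camera images.
- card_yellow: thin flat yellow plastic card, 120 x 84 x 3 mm, about 60 g, too thin to pick up; glides easily on the table when pressed with 5 to 20 N. Origin: centre of its underside; x along its 120 mm length, y along its width, z up. It starts lying loose on the table in front of the bays.
- card_green: thin flat green plastic card, 120 x 84 x 3 mm, about 60 g, too thin to pick up; glides easily on the table when pressed with 5 to 20 N. Origin: centre of its underside; x along its 120 mm length, y along its width, z up. It starts lying loose on the table in front of the bays.
- card_blue: thin flat blue plastic card, 120 x 84 x 3 mm, about 60 g, too thin to pick up; glides easily on the table when pressed with 5 to 20 N. Origin: centre of its underside; x along its 120 mm length, y along its width, z up. It starts under the pile of white lids in the lid stand, with 45 mm of its length sticking out past the pile, between the two posts: press on that part and pull it out along the stand's -x.
- bay_1: low white U-shaped bay fixed on the table, no floor: two side rails and an end stop, 8 mm high, 10 mm thick; inside 96 mm wide (y). Open mouth at -x, facing the robot. Origin, at table height: centre of a card that is fully home, its 120 mm length along the bay's x, its edge against the end stop (x = +60 mm; rails start at x = -60 mm), with 6 mm play at either side. All bays are alike.
- bay_2: low white U-shaped bay fixed on the table, no floor: two side rails and an end stop, 8 mm high, 10 mm thick; inside 96 mm wide (y). Open mouth at -x, facing the robot. Origin, at table height: centre of a card that is fully home, its 120 mm length along the bay's x, its edge against the end stop (x = +60 mm; rails start at x = -60 mm), with 6 mm play at either side. All bays are alike.
- bay_3: low white U-shaped bay fixed on the table, no floor: two side rails and an end stop, 8 mm high, 10 mm thick; inside 96 mm wide (y). Open mouth at -x, facing the robot. Origin, at table height: centre of a card that is fully home, its 120 mm length along the bay's x, its edge against the end stop (x = +60 mm; rails start at x = -60 mm), with 6 mm play at either side. All bays are alike.
- box_yellow: closed pink meal box with a yellow lid, may be absent; 92 x 66 mm over the lid (body 86 x 60 mm), lid top 50 mm up, on it a yellow grip bar 46 mm long (along x), 14 mm thick (y) and 28 mm high, its top 78 mm above the underside; about 220 g. Origin: centre of its underside; x along its length, z up. Starts upright on the table at the robot's right.
- box_green: closed pink meal box with a green lid, may be absent; 92 x 66 mm over the lid (body 86 x 60 mm), lid top 50 mm up, on it a green grip bar 46 mm long (along x), 14 mm thick (y) and 28 mm high, its top 78 mm above the underside; about 220 g. Origin: centre of its underside; x along its length, z up. Starts upright on the table at the robot's right.
- box_blue: closed pink meal box with a blue lid, may be absent; 92 x 66 mm over the lid (body 86 x 60 mm), lid top 50 mm up, on it a blue grip bar 46 mm long (along x), 14 mm thick (y) and 28 mm high, its top 78 mm above the underside; about 220 g. Origin: centre of its underside; x along its length, z up. Starts upright on the table at the robot's right.
- lid_stand: fixed lid stand at the robot's left; origin at table height under the middle of the pile of lids; its front is -x. Two steel posts, 12 mm thick, 45 mm high, at x = -63, y = +/-60 mm, hold the pile back while the card slides out between them along -x; an 8 mm high rail (out to x +/-70, y +/-86 mm) runs round sides and back; nothing between the posts.
- lid_1: white box lid with a pink edge, number 1 from the bottom of the pile of three in the lid stand, 110 (x) x 150 (y) x 12 mm, 50 g, loose; origin: centre of its underside. Pile starts on top of the blue card and settles 3 mm onto the table once the card is out.
- lid_2: white box lid with a pink edge, number 2 from the bottom of the pile of three in the lid stand, 110 (x) x 150 (y) x 12 mm, 50 g, loose; origin: centre of its underside. Pile starts on top of the blue card and settles 3 mm onto the table once the card is out.
- lid_3: white box lid with a pink edge, number 3 from the bottom of the pile of three in the lid stand, 110 (x) x 150 (y) x 12 mm, 50 g, loose; origin: centre of its underside. Pile starts on top of the blue card and settles 3 mm onto the table once the card is out.
- salsa_jar: salsa jar, 60 mm across, 85 mm high, origin centre of its underside; bystander
- bean_can: red food can, 72 mm across, 100 mm high, origin centre of its underside; bystander
- mug: low blue cup with a handle, 72 mm across, 60 mm high, origin centre of its underside; bystander
- pepper: dark pepper pot, 40 mm across, 70 mm high, origin centre of its underside; bystander
- spatula: kitchen spatula lying flat beyond the bays, about 300 mm long along its x, bystander
Not all that is in view belongs to the job. Leave any purple or red look-alike of the bay_3 alone.

How it is judged (in metres and radians):
On the way, in this order (a step that is already met when the one before it is completed fails the run):
1. the blue card is clear of the pile of lids, and the pile still stands in its place ((x of card_blue in the frame of lid_stand below -0.117 m or y of card_blue in the frame of lid_stand below -0.14 m or y of card_blue in the frame of lid_stand above 0.14 m) and distance of each of lid_1, lid_2, lid_3 from where it was at the start of the episode below 0.03 m and angle between each of lid_1, lid_2, lid_3's own z axis and vertical below 0.1 rad), for 0.2 s.
2. all three cards are fully home, one in each bay (((x of card_yellow in the frame of bay_1 between -0.008 and 0.008 m and y of card_yellow in the frame of bay_1 between -0.008 and 0.008 m and angle between the x axis of card_yellow and the x axis of bay_1, either way round below 0.12 rad and height (world z) of card_yellow below 0.003 m) or (x of card_yellow in the frame of bay_2 between -0.008 and 0.008 m and y of card_yellow in the frame of bay_2 between -0.008 and 0.008 m and angle between the x axis of card_yellow and the x axis of bay_2, either way round below 0.12 rad and height (world z) of card_yellow below 0.003 m) or (x of card_yellow in the frame of bay_3 between -0.008 and 0.008 m and y of card_yellow in the frame of bay_3 between -0.008 and 0.008 m and angle between the x axis of card_yellow and the x axis of bay_3, either way round below 0.12 rad and height (world z) of card_yellow below 0.003 m)) and ((x of card_green in the frame of bay_1 between -0.008 and 0.008 m and y of card_green in the frame of bay_1 between -0.008 and 0.008 m and angle between the x axis of card_green and the x axis of bay_1, either way round below 0.12 rad and height (world z) of card_green below 0.003 m) or (x of card_green in the frame of bay_2 between -0.008 and 0.008 m and y of card_green in the frame of bay_2 between -0.008 and 0.008 m and angle between the x axis of card_green and the x axis of bay_2, either way round below 0.12 rad and height (world z) of card_green below 0.003 m) or (x of card_green in the frame of bay_3 between -0.008 and 0.008 m and y of card_green in the frame of bay_3 between -0.008 and 0.008 m and angle between the x axis of card_green and the x axis of bay_3, either way round below 0.12 rad and height (world z) of card_green below 0.003 m)) and ((x of card_blue in the frame of bay_1 between -0.008 and 0.008 m and y of card_blue in the frame of bay_1 between -0.008 and 0.008 m and angle between the x axis of card_blue and the x axis of bay_1, either way round below 0.12 rad and height (world z) of card_blue below 0.003 m) or (x of card_blue in the frame of bay_2 between -0.008 and 0.008 m and y of card_blue in the frame of bay_2 between -0.008 and 0.008 m and angle between the x axis of card_blue and the x axis of bay_2, either way round below 0.12 rad and height (world z) of card_blue below 0.003 m) or (x of card_blue in the frame of bay_3 between -0.008 and 0.008 m and y of card_blue in the frame of bay_3 between -0.008 and 0.008 m and angle between the x axis of card_blue and the x axis of bay_3, either way round below 0.12 rad and height (world z) of card_blue below 0.003 m))), for 0.2 s.
At the end, for the whole second after the job is handed in: each card lies flat in its own bay within 8 mm and 0.12 rad of fully home; each meal box present rests level on the card of its lid's colour, within 14 mm and 0.2 rad of centred and square; the three lids lie level in their pile within 30 mm of where they began (all of step 2 and x of box_yellow in the frame of card_yellow between -0.014 and 0.014 m and y of box_yellow in the frame of card_yellow between -0.014 and 0.014 m and angle between the x axis of box_yellow and the x axis of card_yellow, either way round below 0.2 rad and angle between each of box_yellow, box_green, box_blue's own z axis and vertical below 0.06 rad and height (world z) of box_yellow between 0.001 and 0.006 m and linear speed of each of box_yellow, box_green, box_blue below 0.02 m/s and x of box_green in the frame of card_green between -0.014 and 0.014 m and y of box_green in the frame of card_green between -0.014 and 0.014 m and angle between the x axis of box_green and the x axis of card_green, either way round below 0.2 rad and height (world z) of box_green between 0.001 and 0.006 m and x of box_blue in the frame of card_blue between -0.014 and 0.014 m and y of box_blue in the frame of card_blue between -0.014 and 0.014 m and angle between the x axis of box_blue and the x axis of card_blue, either way round below 0.2 rad and height (world z) of box_blue between 0.001 and 0.006 m and distance of each of lid_1, lid_2, lid_3 from where it was at the start of the episode below 0.03 m and angle between each of lid_1, lid_2, lid_3's own z axis and vertical below 0.1 rad); the robot touches nothing.
It fails at once if the pile of lids is toppled or shifted more than 40 mm (distance of any of lid_1, lid_2, lid_3 from where it was at the start of the episode above 0.04 m or angle between any of lid_1, lid_2, lid_3's own z axis and vertical above 0.3 rad).
It fails at once if a card is lifted off the table (30 mm or more) (height (world z) of any of card_yellow, card_green, card_blue above 0.03 m).
It fails at once if a bystander (jar, can, cup, pepper pot, spatula) is moved more than 30 mm or tipped (distance of any of salsa_jar, bean_can, mug, pepper, spatula from where it was at the start of the episode above 0.03 m or angle between any of salsa_jar, bean_can, mug, pepper, spatula's own z axis and vertical above 0.5 rad).
Of box_yellow, box_green, box_blue only 2 to 3 are there at a start; the rules pass over those that are not, and their reading is None.
At some moment in a run one of card_yellow, card_green, box_yellow, box_green, box_blue may be knocked a few centimetres aside while the robot is not near it.
Once in a run the grip may slacken for a moment while it holds something.
It also fails if it takes over 210 s, if anything falls off the work surface, if the arm or the gripper's body presses on something with over 40 N, if the wrist force passes 120 N, or if a joint passes its speed limit or range.

## Working session

There is one attempt and no reset: what is moved stays moved. The work goes in short steps, Python scripts to look and compute and a tool call to move; the robot and the scene stay as the last step left them, time stands still between calls to the robot, and variables do not carry over. Pictures are saved under pics/ and viewed, at most 19 in all, crops included, and the job is handed in when it is done.

Besides the shell and the picture viewer there is one more tool, called after "Emit:" as name([rows], argument=value, ...), one row to a line, values as JSON. send_rows: Moves the arm, as the interface text tells. Its arguments: {"type":"object","properties":{"series":{"type":"array","items":{"type":"object","properties":{"ax":{"type":"number"},"ay":{"type":"number"},"az":{"type":"number"},"dx":{"type":"number"},"dy":{"type":"number"},"dz":{"type":"number"},"hand":{"type":"number"}}}}},"required":["series"]}

```bash
ls; mkdir -p pics
cat > h.py <<'E'
import numpy as np, cv2
from cell import read_state, get_image, finish_job
def save(n,fn):
    im=get_image(n); cv2.imwrite('pics/'+fn,im['pixels'][:,:,::-1]); np.save('pics/'+fn+'.npy',im,allow_pickle=True); return im
def load(fn): return np.load('pics/'+fn+'.npy',allow_pickle=True).item()
def ray(im,uv,z):
    """pixels Nx2 -> world points on plane z"""
    K=np.array(im['mtx'],float);R=np.array(im['R']);t=np.array(im['t'])
    d=np.array([im['k1'],0,0,0],float)
    p=cv2.undistortPoints(np.array(uv,float).reshape(-1,1,2),K,d).reshape(-1,2)
    D=np.c_[p,np.ones(len(p))]@R; C=-R.T@t
    return C+D*((z-C[2])/D[:,2])[:,None]
def proj(im,X):
    K=np.array(im['mtx'],float);R=np.array(im['R']);t=np.array(im['t'])
    return cv2.projectPoints(np.array(X,float).reshape(-1,1,3),cv2.Rodrigues(R)[0],t.astype(float),K,np.array([im['k1'],0,0,0],float))[0].reshape(-1,2)
def st():
    s=read_state(); print({k:np.round(s[k],3).tolist() for k in ('clock','eef_pos','tool_rot','force','width','gripper_force','qpos')})
E
python3 - <<'E'
from h import *
st()
a=save('scene','scene0.png');b=save('top','top0.png')
for i in(a,b): print(np.round(-np.array(i['R']).T@np.array(i['t'])), i['k1'], i['mtx'][0][0])
E
```

```text
pics
{'clock': 0.0, 'eef_pos': [256.387, -596.594, 230.355], 'tool_rot': [-3.14, 0.0, 0.406], 'force': [0.116, 0.448, 0.589], 'width': 85.442, 'gripper_force': 0.0, 'qpos': [1.099, 0.629, 0.038, 1.518, -0.027, 0.996, -0.02]}
[1253.  599.  720.] -0.10581882383329917 387.5348904801197
[ 286. -113. 1505.] -0.12683002660454365 391.3930876662704
```

View pics/top0.png

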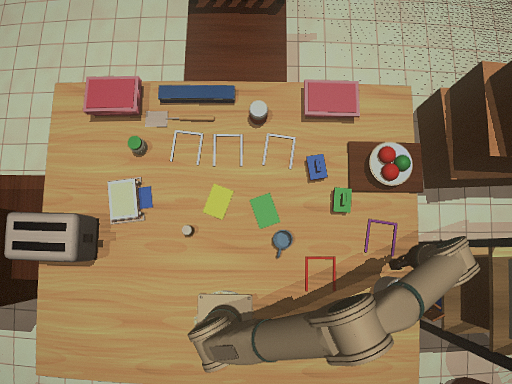

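View pics/scene0.png

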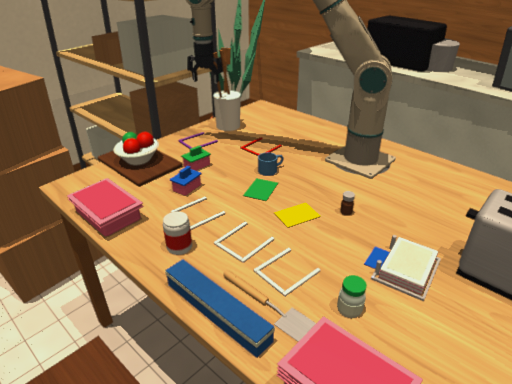

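The top view shows the cards: yellow (218,202), green (264,210) and blue (146,198), the last sticking out to the right from the lids at (124,200). The three white bays are at (187,147), (228,150) and (280,150). Boxes are blue (316,166) and green (342,200), with no yellow box in view. The purple (381,236) and red (320,273) U shapes are decoys: the real bays are described as white and there are exactly three white ones.

```bash
cat >> h.py <<'E'
RG={'yellow':((20,120,120),(34,255,255)),'green':((45,120,60),(80,255,255)),'blue':((105,120,60),(125,255,255))}
def blobs(im,col,minA=40):
    hsv=cv2.cvtColor(np.ascontiguousarray(im['pixels']),cv2.COLOR_RGB2HSV)
    m=cv2.inRange(hsv,*[np.array(v) for v in RG[col]])
    return [c for c in cv2.findContours(m,cv2.RETR_EXTERNAL,cv2.CHAIN_APPROX_NONE)[0] if cv2.contourArea(c)>minA]
def rect(im,c,z):
    """min-area rectangle on plane z: centre, sizes(long,short), yaw of the long axis"""
    p=ray(im,c.reshape(-1,2)+0.0,z)[:,:2].astype(np.float32)
    r=cv2.minAreaRect(p); b=cv2.boxPoints(r); e0,e1=b[1]-b[0],b[2]-b[1]
    if np.linalg.norm(e0)<np.linalg.norm(e1): e0,e1=e1,e0
    y=np.arctan2(e0[1],e0[0]); y=(y+np.pi/2)%np.pi-np.pi/2
    return np.round(r[0]),np.round([np.linalg.norm(e0),np.linalg.norm(e1)]),round(float(y),3)
E
python3 - <<'E'
from h import *
for fn in('top0.png','scene0.png'):
    im=load(fn)
    for c in RG:
        for k in blobs(im,c): print(fn,c,k.reshape(-1,2).mean(0).round(),cv2.contourArea(k),*rect(im,k,3))
    hsv=cv2.cvtColor(np.ascontiguousarray(im['pixels']),cv2.COLOR_RGB2HSV)
    m=cv2.inRange(hsv,np.array((0,0,160)),np.array((180,60,255)))
    for k in cv2.findContours(m,cv2.RETR_EXTERNAL,cv2.CHAIN_APPROX_NONE)[0]:
        if cv2.contourArea(k)>30:
            P=ray(im,k.mean((0,1))[None],8)[0]
            if 300<P[0]<900 and abs(P[1])<500: print(fn,'white',k.mean((0,1)).round(),cv2.contourArea(k),*rect(im,k,8))
E
```

```text
top0.png yellow [218. 201.] 676.0 [456.  38.] [124.  89.] -0.34
top0.png green [403. 162.] 113.5 [ 622. -693.] [53. 53.] -1.545
top0.png green [135. 141.] 72.0 [691. 384.] [51. 43.] -0.922
top0.png blue [145. 197.] 215.0 [468. 324.] [80. 48.] 0.056
top0.png blue [316. 166.] 352.0 [ 599. -344.] [92. 67.] 0.185
top0.png blue [196.  91.] 384.5 [905. 140.] [301.  52.] -1.564
top0.png white [186. 230.] 50.0 [346. 157.] [31. 31.] -1.537
top0.png white [124. 196.] 1002.5 [461. 403.] [156. 135.] 0.143
top0.png white [235. 143.] 69.0 [683. -30.] [160.  78.] 0.68
top0.png white [214. 150.] 51.5 [660.  58.] [125.   8.] 0.033
top0.png white [279. 147.] 120.5 [ 660. -196.] [128. 117.] -0.13
top0.png white [187. 143.] 105.5 [670. 169.] [129. 116.] -0.104
top0.png white [156. 119.] 270.5 [785. 297.] [88. 63.] -1.571
top0.png white [258. 108.] 195.5 [ 834. -111.] [67. 64.] 0.777
scene0.png yellow [479. 373.] 58.0 [640. 650.] [82.  8.] -1.561
scene0.png yellow [419. 347.] 298.0 [657. 524.] [206.  16.] -1.56
scene0.png yellow [301. 306.] 91.5 [734. 270.] [96. 15.] 1.52
scene0.png yellow [275. 296.] 82
[... 970 characters left out ...]
 [219. 323.] 355.5 [898. 157.] [240.  15.] -1.567
scene0.png blue [175. 286.] 56.5 [897.   2.] [77. 13.] 1.566
scene0.png blue [219. 302.] 2077.0 [851.  97.] [320.  57.] -1.569
scene0.png blue [377. 258.] 231.0 [466. 319.] [82. 41.] 0.137
scene0.png blue [185. 176.] 272.5 [ 537. -403.] [123.  78.] 0.305
scene0.png white [289. 319.] 639.0 [788. 260.] [121.  62.] -1.569
scene0.png white [283. 273.] 290.5 [668. 169.] [130. 115.] -0.111
scene0.png white [414. 272.] 1632.5 [438. 401.] [197. 126.] 0.136
scene0.png white [240. 243.] 204.5 [659.   6.] [129. 115.] 0.01
scene0.png white [207. 219.] 48.5 [ 664. -142.] [122.  10.] -0.135
scene0.png white [180. 215.] 317.0 [ 690. -234.] [188.  74.] 0.428
```

Run:
```python
from h import *
im=load('top0.png')['pixels'][90:290,90:430,::-1]
cv2.imwrite('pics/c1.png',cv2.resize(im,None,fx=2.3,fy=2.3,interpolation=cv2.INTER_CUBIC))
```

```text
(no output)
```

View pics/c1.png

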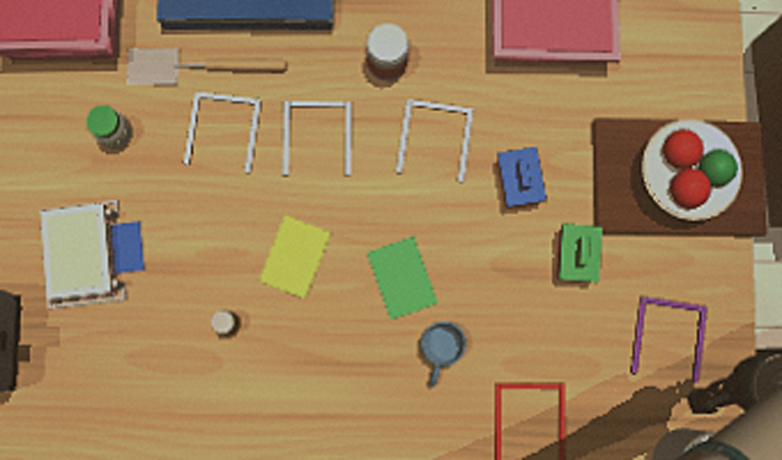

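The crop confirms three white bays, two closed boxes with grip bars (blue, green) and no yellow box. The purple and red U shapes are decoys and stay untouched.

```bash
cat >> h.py <<'E'
from scipy.spatial.transform import Rotation as Ro
def go(*wps):
    """world targets (x,y,z,yaw), all from the present pose -> tool cm and turn"""
    s=read_state(); R0=Ro.from_euler('xyz',s['tool_rot']); p=np.array(s['eef_pos'])
    for x,y,z,yaw in wps:
        d=R0.inv().apply(np.array([x,y,z])-p)/10
        r=(R0.inv()*Ro.from_euler('xyz',[np.pi,0,yaw])).as_rotvec()
        print('d',np.round(d,2),'a',np.round(r,3))
E
python3 -c "
from h import *
go((455,37,150,-.345))"
```

```text
d [ 43.26 -50.37   8.14] a [-0.002  0.001  0.751]
```

Emit:
send_rows([
  {"dx":21.6,"dy":-25.2,"dz":4,"az":0.37,"hand":0.5},
  {"dx":21.6,"dy":-25.2,"dz":4,"az":0.37,"hand":0.5},
  {"dx":21.6,"dy":-25.2,"dz":4,"az":0.37,"hand":0.5},
  {"dx":21.6,"dy":-25.2,"dz":4,"az":0.37,"hand":0.5},
  {"dx":21.6,"dy":-25.2,"dz":4,"az":0.37,"hand":0.5},
  {"dx":21.6,"dy":-25.2,"dz":4,"az":0.37,"hand":0.5},
  {"dx":21.6,"dy":-25.2,"dz":4,"az":0.37,"hand":0.5},
  {"dx":21.6,"dy":-25.2,"dz":4,"az":0.37,"hand":0.5},
  {"dx":21.6,"dy":-25.2,"dz":4,"az":0.37,"hand":0.5},
  {"dx":21.6,"dy":-25.2,"dz":4,"az":0.37,"hand":0.5},
])

```text
invalid input at $.series[0]: expected keys ax, ay, az, dx, dy, dz, hand
```

```bash
python3 -c "
from h import *
go((455,37,150,-.345));st()"
```

```text
d [ 43.26 -50.37   8.14] a [-0.002  0.001  0.751]
{'clock': 0.1, 'eef_pos': [256.427, -596.678, 230.488], 'tool_rot': [-3.14, -0.0, 0.406], 'force': [-0.43, -0.657, 0.524], 'width': 85.658, 'gripper_force': 0.0, 'qpos': [1.099, 0.629, 0.038, 1.518, -0.027, 0.996, -0.02]}
```

Emit:
send_rows([
  {"ax":0,"ay":0,"az":0.75,"dx":43.3,"dy":-50.4,"dz":8.1,"hand":0.5},
  {"ax":0,"ay":0,"az":0.75,"dx":43.3,"dy":-50.4,"dz":8.1,"hand":0.5},
  {"ax":0,"ay":0,"az":0.75,"dx":43.3,"dy":-50.4,"dz":8.1,"hand":0.5},
  {"ax":0,"ay":0,"az":0.75,"dx":43.3,"dy":-50.4,"dz":8.1,"hand":0.5},
  {"ax":0,"ay":0,"az":0.75,"dx":43.3,"dy":-50.4,"dz":8.1,"hand":0.5},
  {"ax":0,"ay":0,"az":0.75,"dx":43.3,"dy":-50.4,"dz":8.1,"hand":0.5},
  {"ax":0,"ay":0,"az":0.75,"dx":43.3,"dy":-50.4,"dz":8.1,"hand":0.5},
  {"ax":0,"ay":0,"az":0.75,"dx":43.3,"dy":-50.4,"dz":8.1,"hand":0.5},
  {"ax":0,"ay":0,"az":0.75,"dx":43.3,"dy":-50.4,"dz":8.1,"hand":0.5},
  {"ax":0,"ay":0,"az":0.75,"dx":43.3,"dy":-50.4,"dz":8.1,"hand":0.5},
])

```text
clock: 1.1
eef_pos: [405.4, -121.7, 170.6]
tool_rot: [-3.142, -0.0, -0.344]
force: [1.1, -0.3, 0.4]
width: 42.7
gripper_force: 0.0
```

```bash
python3 -c "
from h import *
go((455,37,150,-.345));st()"
```

```text
d [ -0.69 -16.61   2.06] a [-0.    -0.     0.001]
{'clock': 1.1, 'eef_pos': [405.432, -121.719, 170.599], 'tool_rot': [-3.142, -0.0, -0.344], 'force': [1.105, -0.298, 0.375], 'width': 42.713, 'gripper_force': 0.0, 'qpos': [0.053, 0.425, 0.236, 2.19, -0.187, 0.545, -1.487]}
```

Emit:
send_rows([
  {"ax":0,"ay":0,"az":0,"dx":-0.6,"dy":-16,"dz":2,"hand":0.5},
  {"ax":0,"ay":0,"az":0,"dx":-0.6,"dy":-16,"dz":2,"hand":0.5},
  {"ax":0,"ay":0,"az":0,"dx":-0.6,"dy":-16,"dz":2,"hand":0.5},
  {"ax":0,"ay":0,"az":0,"dx":-0.6,"dy":-16,"dz":2,"hand":0.5},
  {"ax":0,"ay":0,"az":0,"dx":-0.6,"dy":-16,"dz":2,"hand":0.5},
  {"ax":0,"ay":0,"az":0,"dx":-0.6,"dy":-16,"dz":2,"hand":0.5},
])

```text
clock: 1.7
eef_pos: [452.9, 27.7, 150.7]
tool_rot: [3.14, 0.0, -0.345]
force: [-0.1, 0.4, 0.8]
width: 42.7
gripper_force: 0.0
```

```bash
python3 -c "
from h import *
st()
im=save('wrist','w1.png')
for k in blobs(im,'yellow',400): print(k.reshape(-1,2).mean(0),*rect(im,k,3),k.reshape(-1,2).min(0),k.reshape(-1,2).max(0))
im=save('top','t1.png')
for k in blobs(im,'yellow'): print(*rect(im,k,3))
go((455,37,5,-.345))"
```

```text
{'clock': 1.7, 'eef_pos': [452.945, 27.71, 150.742], 'tool_rot': [3.14, 0.0, -0.345], 'force': [-0.129, 0.365, 0.761], 'width': 42.733, 'gripper_force': 0.0, 'qpos': [-0.295, 0.497, 0.242, 2.133, -0.224, 0.535, -1.804]}
[248.12532637 174.26109661] [455.  35.] [121.  85.] -0.346 [205 120] [291 232]
[428.  37.] [68. 68.] 1.172
[497.  -2.] [38. 36.] 0.222
d [-0.16 -1.04 14.6 ] a [ 0.001  0.    -0.003]
```

View pics/w1.png

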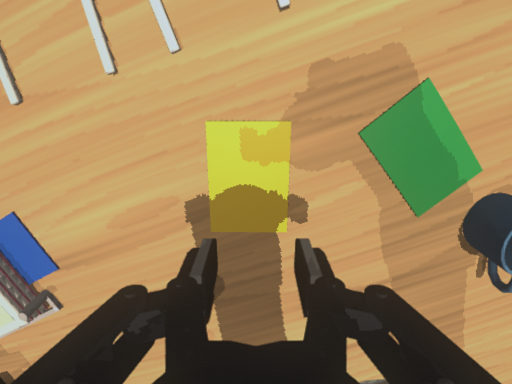

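Emit:
send_rows([
  {"ax":0,"ay":0,"az":0,"dx":-0.1,"dy":-0.8,"dz":5,"hand":0.5},
  {"ax":0,"ay":0,"az":0,"dx":-0.1,"dy":-0.8,"dz":10,"hand":0.5},
  {"ax":0,"ay":0,"az":0,"dx":-0.1,"dy":-0.8,"dz":13.5,"hand":0.5},
  {"ax":0,"ay":0,"az":0,"dx":-0.1,"dy":-0.8,"dz":14.2,"hand":0.5},
  {"ax":0,"ay":0,"az":0,"dx":-0.1,"dy":-0.8,"dz":14.5,"hand":0.5},
  {"ax":0,"ay":0,"az":0,"dx":-0.1,"dy":-0.8,"dz":14.5,"hand":0.5},
  {"ax":0,"ay":0,"az":0,"dx":-0.1,"dy":-0.8,"dz":14.5,"hand":0.5},
])

```text
clock: 2.5
eef_pos: [455.3, 35.6, 6.2]
tool_rot: [3.141, -0.0, -0.346]
force: [1.0, -0.5, 0.6]
width: 42.6
gripper_force: 0.0
```

Not touching yet; step down by small amounts.

Emit:
send_rows([
  {"ax":0,"ay":0,"az":0,"dx":0,"dy":0,"dz":0.3,"hand":0.5},
  {"ax":0,"ay":0,"az":0,"dx":0,"dy":0,"dz":0.3,"hand":0.5},
])

```text
clock: 2.7
eef_pos: [455.7, 36.4, 3.6]
tool_rot: [-3.141, -0.001, -0.345]
force: [0.8, -0.5, -0.9]
width: 42.8
gripper_force: 0.0
```

Emit:
send_rows([
  {"ax":0,"ay":0,"az":0,"dx":0,"dy":0,"dz":0.2,"hand":0.5},
  {"ax":0,"ay":0,"az":0,"dx":0,"dy":0,"dz":0.2,"hand":0.5},
])

```text
clock: 2.9
eef_pos: [455.7, 36.7, 1.2]
tool_rot: [-3.141, -0.001, -0.345]
force: [0.8, 0.3, 0.8]
width: 42.8
gripper_force: 0.7
```

Emit:
send_rows([
  {"ax":0,"ay":0,"az":0,"dx":0,"dy":0,"dz":0.2,"hand":0.5},
  {"ax":0,"ay":0,"az":0,"dx":0,"dy":0,"dz":0.2,"hand":0.5},
])

```text
clock: 3.1
eef_pos: [455.7, 36.7, 1.1]
tool_rot: [-3.139, -0.002, -0.345]
force: [-3.4, -0.5, 30.2]
width: 42.4
gripper_force: 14.3
```

Emit:
send_rows([
  {"ax":0,"ay":0,"az":0,"dx":0,"dy":0,"dz":-0.1,"hand":0.5},
  {"ax":0,"ay":0,"az":-0.09,"dx":2,"dy":0.1,"dz":-0.1,"hand":0.5},
  {"ax":0,"ay":0,"az":-0.18,"dx":4,"dy":0.2,"dz":-0.1,"hand":0.5},
  {"ax":0,"ay":0,"az":-0.27,"dx":6,"dy":0.3,"dz":-0.1,"hand":0.5},
  {"ax":0,"ay":0,"az":-0.355,"dx":8,"dy":0.4,"dz":-0.1,"hand":0.5},
  {"ax":0,"ay":0,"az":-0.355,"dx":8,"dy":0.4,"dz":-0.1,"hand":0.5},
])

```text
clock: 3.7
eef_pos: [533.4, 4.3, 1.2]
tool_rot: [3.14, -0.007, 0.011]
force: [2.6, -1.1, 11.5]
width: 42.6
gripper_force: 6.0
```

```bash
python3 -c "
from h import *
st()
im=save('wrist','w2.png')
for k in blobs(im,'yellow',400): print(k.reshape(-1,2).mean(0),*rect(im,k,3),k.reshape(-1,2).min(0),k.reshape(-1,2).max(0))
hsv=cv2.cvtColor(np.ascontiguousarray(im['pixels']),cv2.COLOR_RGB2HSV)
m=cv2.inRange(hsv,np.array((0,0,150)),np.array((180,50,255)))
for k in cv2.findContours(m,cv2.RETR_EXTERNAL,cv2.CHAIN_APPROX_NONE)[0]:
  if cv2.contourArea(k)>60: print('white',k.mean((0,1)).round(),*rect(im,k,8))
go((530,6,0,.01),(640,6,0,.01))"
```

```text
{'clock': 3.7, 'eef_pos': [533.425, 4.252, 1.188], 'tool_rot': [3.14, -0.007, 0.011], 'force': [2.556, -1.129, 11.54], 'width': 42.635, 'gripper_force': 5.977, 'qpos': [-0.283, 0.864, 0.344, 2.004, -0.732, 0.39, -0.923]}
[260.68797954 307.52173913] [501.   4.] [62. 49.] -1.553 [205 267] [306 334]
[261.94867257 188.48141593] [566.   2.] [85. 61.] -1.536 [173 136] [346 248]
white [379.  71.] [626. -50.] [62.  9.] 0.008
white [143.  71.] [625.  55.] [62.  9.] 0.009
white [15. 67.] [628. 116.] [61.  9.] -0.106
d [-0.24 -0.13  0.12] a [ 0.001 -0.006 -0.001]
d [10.76 -0.03  0.18] a [ 0.001 -0.006 -0.001]
```

View pics/w2.png

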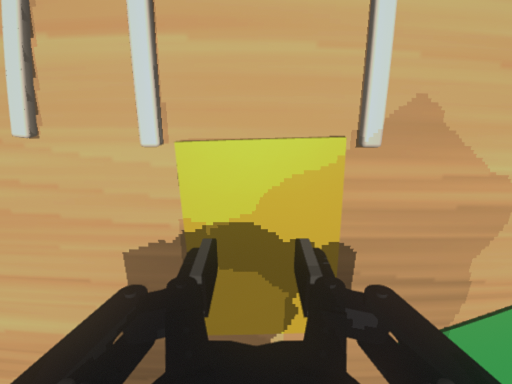

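Emit:
send_rows([
  {"ax":0,"ay":0,"az":0.02,"dx":2,"dy":0,"dz":0,"hand":0.5},
  {"ax":0,"ay":0,"az":0.02,"dx":4,"dy":0,"dz":0,"hand":0.5},
  {"ax":0,"ay":0,"az":0.02,"dx":6,"dy":0,"dz":0,"hand":0.5},
  {"ax":0,"ay":0,"az":0.02,"dx":8,"dy":0,"dz":0,"hand":0.5},
  {"ax":0,"ay":0,"az":0.02,"dx":10,"dy":0,"dz":0,"hand":0.5},
  {"ax":0,"ay":0,"az":0.02,"dx":11,"dy":0,"dz":0,"hand":0.5},
  {"ax":0,"ay":0,"az":0.02,"dx":11.7,"dy":0,"dz":0,"hand":0.5},
  {"ax":0,"ay":0,"az":0.02,"dx":12.3,"dy":0,"dz":0,"hand":0.5},
  {"ax":0,"ay":0,"az":0.02,"dx":12.3,"dy":0,"dz":0,"hand":0.5},
])

```text
clock: 4.65
eef_pos: [652.4, 7.3, 1.2]
tool_rot: [-3.141, -0.0, -0.01]
force: [-1.8, -0.3, 10.0]
width: 42.4
gripper_force: 5.3
```

```bash
cat >> h.py <<'E'
def look(fn,col,minA=300):
    im=save('wrist',fn)
    for k in blobs(im,col,minA): print(col,k.reshape(-1,2).mean(0).round(),*rect(im,k,3))
    hsv=cv2.cvtColor(np.ascontiguousarray(im['pixels']),cv2.COLOR_RGB2HSV)
    m=cv2.inRange(hsv,np.array((0,0,150)),np.array((180,50,255)))
    for k in cv2.findContours(m,cv2.RETR_EXTERNAL,cv2.CHAIN_APPROX_NONE)[0]:
        if cv2.contourArea(k)>60: print('white',k.mean((0,1)).round(),*rect(im,k,8))
    return im
E
python3 -c "
from h import *
st()
look('w3.png','yellow')"
```

```text
{'clock': 4.65, 'eef_pos': [652.428, 7.346, 1.232], 'tool_rot': [-3.141, -0.0, -0.01], 'force': [-1.84, -0.3, 10.028], 'width': 42.375, 'gripper_force': 5.298, 'qpos': [-0.321, 0.984, 0.472, 1.658, -0.662, 0.664, -1.077]}
yellow [253. 306.] [618.   8.] [62. 52.] -1.57
yellow [261. 193.] [683.   4.] [85. 59.] -1.561
white [500. 291.] [ 626. -140.] [48. 10.] -0.131
white [156. 185.] [692.  56.] [61.  9.] 0.01
white [368. 205.] [677. -49.] [93.  9.] 0.01
white [262. 134.] [718.   4.] [95.  9.] -1.562
white [ 52. 207.] [664. 123.] [128.  30.] -0.105
```

View pics/w3.png

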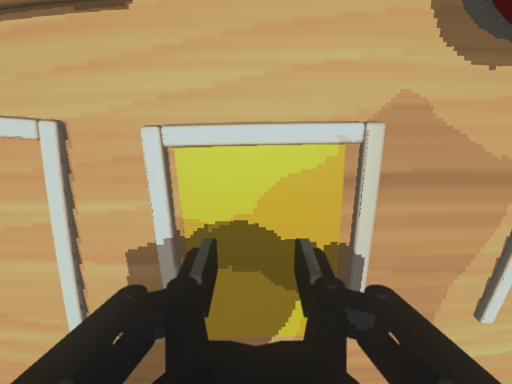

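Emit:
send_rows([
  {"ax":0,"ay":0,"az":-0.02,"dx":0.3,"dy":0,"dz":0,"hand":0.5},
  {"ax":0,"ay":0,"az":-0.02,"dx":0.7,"dy":0,"dz":0,"hand":0.5},
  {"ax":0,"ay":0,"az":-0.02,"dx":0.7,"dy":0,"dz":0,"hand":0.5},
])

```text
clock: 5.0
eef_pos: [658.4, 7.2, 1.2]
tool_rot: [-3.141, 0.001, 0.01]
force: [-4.0, -0.0, 12.7]
width: 42.8
gripper_force: 5.9
```

```bash
python3 -c "
from h import *
st()
look('w4.png','yellow')
go((655,-50,80,0.01),(421,-143,150,.36))"
```

```text
{'clock': 5.0, 'eef_pos': [658.409, 7.232, 1.227], 'tool_rot': [-3.141, 0.001, 0.01], 'force': [-3.963, -0.036, 12.655], 'width': 42.8, 'gripper_force': 5.896, 'qpos': [-0.318, 0.99, 0.471, 1.638, -0.652, 0.677, -1.069]}
yellow [253. 309.] [620.   5.] [62. 55.] 1.455
yellow [261. 198.] [687.   4.] [85. 51.] -1.56
white [497. 298.] [ 630. -140.] [55. 10.] -0.132
white [368. 213.] [680. -49.] [86.  9.] 0.008
white [264. 146.] [719.   4.] [94.  9.] -1.56
white [158. 190.] [695.  56.] [56.  9.] 0.012
white [ 53. 210.] [666. 124.] [125.  32.] -0.104
d [-0.4   5.71 -7.88] a [-0.001  0.001 -0.   ]
d [-23.9   14.78 -14.86] a [-0.001  0.001 -0.35 ]
```

Emit:
send_rows([
  {"ax":0,"ay":0,"az":0,"dx":0,"dy":0,"dz":-4,"hand":0.5},
  {"ax":0,"ay":0,"az":0,"dx":0,"dy":0,"dz":-8,"hand":0.5},
  {"ax":0,"ay":0,"az":-0.35,"dx":-23.9,"dy":14.8,"dz":-14.9,"hand":0.5},
  {"ax":0,"ay":0,"az":-0.35,"dx":-23.9,"dy":14.8,"dz":-14.9,"hand":0.5},
  {"ax":0,"ay":0,"az":-0.35,"dx":-23.9,"dy":14.8,"dz":-14.9,"hand":0.5},
  {"ax":0,"ay":0,"az":-0.35,"dx":-23.9,"dy":14.8,"dz":-14.9,"hand":0.5},
  {"ax":0,"ay":0,"az":-0.35,"dx":-23.9,"dy":14.8,"dz":-14.9,"hand":0.5},
  {"ax":0,"ay":0,"az":-0.35,"dx":-23.9,"dy":14.8,"dz":-14.9,"hand":0.5},
  {"ax":0,"ay":0,"az":-0.35,"dx":-23.9,"dy":14.8,"dz":-14.9,"hand":0.5},
  {"ax":0,"ay":0,"az":-0.35,"dx":-23.9,"dy":14.8,"dz":-14.9,"hand":0.5},
])

```text
clock: 6.05
eef_pos: [421.5, -143.2, 149.2]
tool_rot: [-3.141, -0.001, 0.359]
force: [0.8, 0.4, 0.6]
width: 42.7
gripper_force: 0.0
```

```bash
python3 -c "
from h import *
st()
look('w5.png','green')
im=save('top','t2.png')
for k in blobs(im,'yellow'): print(*rect(im,k,3))
go((420,-143,3,.36))"
```

```text
{'clock': 6.05, 'eef_pos': [421.507, -143.197, 149.167], 'tool_rot': [-3.141, -0.001, 0.359], 'force': [0.845, 0.432, 0.637], 'width': 42.733, 'gripper_force': 0.0, 'qpos': [-0.053, 0.519, 0.454, 2.161, -0.432, 0.548, -0.489]}
green [505. 268.] [ 419. -466.] [66. 31.] 0.683
green [256. 175.] [ 422. -145.] [117.  82.] 0.362
white [437.  27.] [ 615. -246.] [58.  9.] -0.129
[654.   8.] [118.  87.] 0.023
d [-0.3  -0.04 14.56] a [-0.    -0.001  0.002]
```

Emit:
send_rows([
  {"ax":0,"ay":0,"az":0,"dx":0,"dy":0.2,"dz":5,"hand":0.5},
  {"ax":0,"ay":0,"az":0,"dx":0,"dy":0.2,"dz":10,"hand":0.5},
  {"ax":0,"ay":0,"az":0,"dx":0,"dy":0.2,"dz":13.5,"hand":0.5},
  {"ax":0,"ay":0,"az":0,"dx":0,"dy":0.2,"dz":14.3,"hand":0.5},
  {"ax":0,"ay":0,"az":0,"dx":0,"dy":0.2,"dz":14.6,"hand":0.5},
  {"ax":0,"ay":0,"az":0,"dx":0,"dy":0.2,"dz":14.8,"hand":0.5},
  {"ax":0,"ay":0,"az":0,"dx":0,"dy":0.2,"dz":14.9,"hand":0.5},
  {"ax":0,"ay":0,"az":0,"dx":0,"dy":0.2,"dz":14.9,"hand":0.5},
])

```text
clock: 6.95
eef_pos: [422.2, -143.6, 1.0]
tool_rot: [-3.14, -0.001, 0.362]
force: [-6.3, 2.2, 33.5]
width: 42.4
gripper_force: 16.8
```

```bash
python3 -c "
from h import *
go((480,-165,1.2,.1),(535,-180,1.2,-.13),(655,-195.5,1.2,-.13))"
```

```text
d [ 4.64  4.05 -0.02] a [-0.002 -0.001  0.262]
d [ 9.25  7.4  -0.02] a [-0.002 -0.001  0.492]
d [19.93 13.1  -0.02] a [-0.002 -0.001  0.492]
```

Emit:
send_rows([
  {"ax":0,"ay":0,"az":0,"dx":0,"dy":0,"dz":-0.12,"hand":0.5},
  {"ax":0,"ay":0,"az":0.09,"dx":1.5,"dy":1.3,"dz":-0.12,"hand":0.5},
  {"ax":0,"ay":0,"az":0.17,"dx":3.1,"dy":2.7,"dz":-0.12,"hand":0.5},
  {"ax":0,"ay":0,"az":0.26,"dx":4.6,"dy":4.0,"dz":-0.12,"hand":0.5},
  {"ax":0,"ay":0,"az":0.34,"dx":6.2,"dy":5.2,"dz":-0.12,"hand":0.5},
  {"ax":0,"ay":0,"az":0.42,"dx":7.7,"dy":6.3,"dz":-0.12,"hand":0.5},
  {"ax":0,"ay":0,"az":0.49,"dx":8.9,"dy":7.2,"dz":-0.12,"hand":0.5},
  {"ax":0,"ay":0,"az":0.49,"dx":8.9,"dy":7.2,"dz":-0.12,"hand":0.5},
])

```text
clock: 7.75
eef_pos: [535.7, -180.8, 1.2]
tool_rot: [3.14, -0.005, -0.127]
force: [2.2, -0.1, 9.4]
width: 42.7
gripper_force: 4.5
```

```bash
python3 -c "
from h import *
st()
look('w6.png','green')
go((655,-195.5,1.2,-.13))"
```

```text
{'clock': 7.75, 'eef_pos': [535.713, -180.804, 1.211], 'tool_rot': [3.14, -0.005, -0.127], 'force': [2.198, -0.092, 9.427], 'width': 42.697, 'gripper_force': 4.48, 'qpos': [-0.113, 0.966, 0.64, 1.919, -1.014, 0.616, -0.493]}
green [249. 245.] [ 527. -179.] [118.  83.] 0.102
white [378.  73.] [ 619. -246.] [64.  9.] -0.132
white [142.  72.] [ 632. -142.] [63. 10.] -0.131
d [12.08 -0.04  0.05] a [ 0.002 -0.004  0.004]
```

View pics/w6.png

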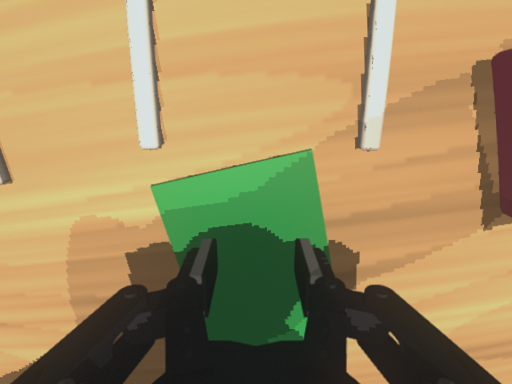

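Emit:
send_rows([
  {"ax":0,"ay":0,"az":0,"dx":0,"dy":0,"dz":0.05,"hand":0.5},
  {"ax":0,"ay":0,"az":0.05,"dx":0,"dy":0,"dz":0.05,"hand":0.5},
  {"ax":0,"ay":0,"az":0.1,"dx":0,"dy":0,"dz":0.05,"hand":0.5},
  {"ax":0,"ay":0,"az":0.15,"dx":0,"dy":0.1,"dz":0.05,"hand":0.5},
  {"ax":0,"ay":0,"az":0.2,"dx":0,"dy":0.1,"dz":0.05,"hand":0.5},
  {"ax":0,"ay":0,"az":0.24,"dx":0,"dy":0.2,"dz":0.05,"hand":0.5},
  {"ax":0,"ay":0,"az":0.24,"dx":0,"dy":0.2,"dz":0.05,"hand":0.5},
])

```text
clock: 8.5
eef_pos: [533.6, -182.5, 1.2]
tool_rot: [-3.141, -0.003, -0.368]
force: [-0.3, 1.0, 12.6]
width: 43.1
gripper_force: 6.3
```

```bash
cat >> h.py <<'E'
def front(im,col):
    """yaw and centre from the card's seen front edge (topmost in wrist view)"""
    k=max(blobs(im,col,300),key=cv2.contourArea); P=ray(im,k.reshape(-1,2),3)[:,:2]
    s=read_state(); a=s['tool_rot'][2]; ex=np.array([np.cos(a),np.sin(a)]); ey=np.array([-ex[1],ex[0]])
    u,v=P@ex,P@ey; E=[]
    for b in np.arange(v.min()+10,v.max()-10,3):
        q=u[(v>=b)&(v<b+3)]
        if len(q): E.append((b+1.5,q.max()))
    E=np.array(E); m=np.polyfit(E[:,0],E[:,1],1); print('front edge yaw',round(a-np.arctan(m[0]),3))
E
python3 -c "
from h import *
st()
im=look('w7.png','green');front(im,'green')
"
```

```text
{'clock': 8.5, 'eef_pos': [533.569, -182.512, 1.201], 'tool_rot': [-3.141, -0.003, -0.368], 'force': [-0.285, 0.953, 12.624], 'width': 43.077, 'gripper_force': 6.336, 'qpos': [-0.124, 0.976, 0.669, 1.922, -1.043, 0.637, -0.704]}
green [249. 244.] [ 525. -180.] [119.  83.] -0.093
white [325.  59.] [ 613. -246.] [53.  9.] -0.133
white [90. 85.] [ 641. -144.] [80. 10.] -0.131
front edge yaw -0.129
```

Emit:
send_rows([
  {"ax":0,"ay":0,"az":0,"dx":1.5,"dy":-0.3,"dz":0.02,"hand":0.5},
  {"ax":0,"ay":0,"az":0,"dx":3.2,"dy":-0.7,"dz":0.02,"hand":0.5},
  {"ax":0,"ay":0,"az":0,"dx":5,"dy":-1.1,"dz":0.02,"hand":0.5},
  {"ax":0,"ay":0,"az":0,"dx":6.8,"dy":-1.6,"dz":0.02,"hand":0.5},
  {"ax":0,"ay":0,"az":0,"dx":8.5,"dy":-2,"dz":0.02,"hand":0.5},
  {"ax":0,"ay":0,"az":0,"dx":10,"dy":-2.35,"dz":0.02,"hand":0.5},
  {"ax":0,"ay":0,"az":0,"dx":11.2,"dy":-2.65,"dz":0.02,"hand":0.5},
  {"ax":0,"ay":0,"az":0,"dx":12.2,"dy":-2.9,"dz":0.02,"hand":0.5},
  {"ax":0,"ay":0,"az":0,"dx":12.8,"dy":-3.05,"dz":0.02,"hand":0.5},
  {"ax":0,"ay":0,"az":0,"dx":13.2,"dy":-3.15,"dz":0.02,"hand":0.5},
])

```text
clock: 9.55
eef_pos: [665.7, -200.3, 1.2]
tool_rot: [3.141, 0.002, -0.366]
force: [-6.8, 0.4, 16.0]
width: 42.9
gripper_force: 7.9
```

```bash
python3 -c "
from h import *
st()
im=look('w8.png','green');front(im,'green')
"
```

```text
{'clock': 9.55, 'eef_pos': [665.691, -200.334, 1.218], 'tool_rot': [3.141, 0.002, -0.366], 'force': [-6.83, 0.417, 15.978], 'width': 42.88, 'gripper_force': 7.88, 'qpos': [-0.132, 1.116, 0.761, 1.525, -0.921, 0.89, -0.98]}
green [249. 248.] [ 656. -196.] [114.  83.] -0.117
white [ 24. 312.] [678. -51.] [60. 11.] 0.01
white [202. 191.] [ 692. -198.] [105.  64.] 1.439
white [346. 193.] [ 681. -255.] [69.  9.] -0.131
front edge yaw -0.14
```

View pics/w8.png

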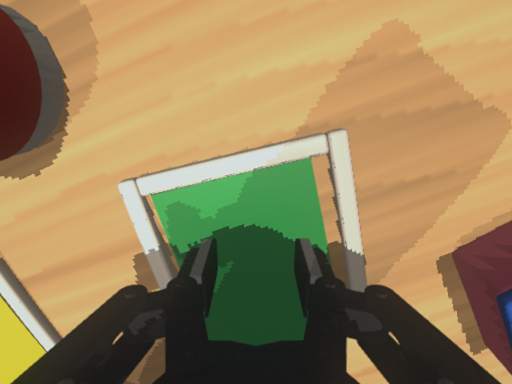

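The wrist view shows the green card's edge flush along the end stop (from about (150,195) to (315,157)) and square in the bay. Next is the blue card.

```bash
python3 -c "
from h import *
go((467,300,160,0.7),(467,300,160,1.64))"
```

```text
d [-36.54 -39.58 -15.86] a [-0.000e+00  1.000e-03 -1.066e+00]
d [-36.54 -39.58 -15.86] a [-1.000e-03  1.000e-03 -2.006e+00]
```

Emit:
send_rows([
  {"ax":0,"ay":0,"az":0,"dx":0,"dy":0,"dz":-4,"hand":0.5},
  {"ax":0,"ay":0,"az":0,"dx":0,"dy":0,"dz":-8,"hand":0.5},
  {"ax":0,"ay":0,"az":-2,"dx":-36.5,"dy":-39.6,"dz":-15.9,"hand":0.5},
  {"ax":0,"ay":0,"az":-2,"dx":-36.5,"dy":-39.6,"dz":-15.9,"hand":0.5},
  {"ax":0,"ay":0,"az":-2,"dx":-36.5,"dy":-39.6,"dz":-15.9,"hand":0.5},
  {"ax":0,"ay":0,"az":-2,"dx":-36.5,"dy":-39.6,"dz":-15.9,"hand":0.5},
  {"ax":0,"ay":0,"az":-2,"dx":-36.5,"dy":-39.6,"dz":-15.9,"hand":0.5},
  {"ax":0,"ay":0,"az":-2,"dx":-36.5,"dy":-39.6,"dz":-15.9,"hand":0.5},
  {"ax":0,"ay":0,"az":-2,"dx":-36.5,"dy":-39.6,"dz":-15.9,"hand":0.5},
  {"ax":0,"ay":0,"az":-2,"dx":-36.5,"dy":-39.6,"dz":-15.9,"hand":0.5},
])

```text
clock: 10.6
eef_pos: [519.3, 170.6, 137.9]
tool_rot: [-3.141, 0.0, 0.84]
force: [0.6, 0.8, -0.1]
width: 42.3
gripper_force: 0.0
```

```bash
python3 -c "
from h import *
st()
go((467,300,160,1.64))"
```

```text
{'clock': 10.6, 'eef_pos': [519.328, 170.646, 137.857], 'tool_rot': [-3.141, 0.0, 0.84], 'force': [0.57, 0.806, -0.12], 'width': 42.253, 'gripper_force': 0.0, 'qpos': [-0.765, 0.694, 0.629, 1.91, -0.598, 0.733, -0.518]}
d [  6.14 -12.53  -2.21] a [-0.   0.  -0.8]
```

Emit:
send_rows([
  {"ax":0,"ay":0,"az":-0.77,"dx":6,"dy":-11.5,"dz":-2,"hand":0.5},
  {"ax":0,"ay":0,"az":-0.77,"dx":6,"dy":-11.5,"dz":-2,"hand":0.5},
  {"ax":0,"ay":0,"az":-0.77,"dx":6,"dy":-11.5,"dz":-2,"hand":0.5},
  {"ax":0,"ay":0,"az":-0.77,"dx":6,"dy":-11.5,"dz":-2,"hand":0.5},
  {"ax":0,"ay":0,"az":-0.77,"dx":6,"dy":-11.5,"dz":-2,"hand":0.5},
  {"ax":0,"ay":0,"az":-0.77,"dx":6,"dy":-11.5,"dz":-2,"hand":0.5},
  {"ax":0,"ay":0,"az":-0.77,"dx":6,"dy":-11.5,"dz":-2,"hand":0.5},
  {"ax":0,"ay":0,"az":-0.77,"dx":6,"dy":-11.5,"dz":-2,"hand":0.5},
])

```text
clock: 11.4
eef_pos: [475.8, 289.0, 157.9]
tool_rot: [-3.141, 0.0, 1.599]
force: [0.4, 0.5, 0.1]
width: 42.9
gripper_force: 0.0
```

```bash
python3 -c "
from h import *
st()
look('w9.png','blue')
a=save('scene','s3.png');b=save('top','t3.png')
for k in blobs(b,'yellow'): print('y',*rect(b,k,3))
for k in blobs(a,'green'): print('g',*rect(a,k,3))
"
```

```text
{'clock': 11.4, 'eef_pos': [475.781, 288.965, 157.944], 'tool_rot': [-3.141, 0.0, 1.599], 'force': [0.432, 0.506, 0.133], 'width': 42.885, 'gripper_force': 0.0, 'qpos': [-0.891, 0.634, 0.459, 1.864, -0.401, 0.737, -0.18]}
blue [248. 146.] [467. 320.] [83. 46.] 0.148
white [353. 348.] [616.  57.] [20.  9.] -0.008
white [433. 263.] [668. 167.] [129. 115.] -0.109
white [505. 192.] [753. 281.] [67. 24.] -1.253
white [243.  61.] [453. 394.] [186. 120.] 0.019
y [654.   8.] [118.  87.] 0.023
g [595. 325.] [71. 55.] 0.517
g [ 650. -195.] [114.  81.] -0.135
g [ 405. -512.] [108.  96.] -0.08
g [ 496. -857.] [94. 57.] 0.794
```

View pics/w9.png

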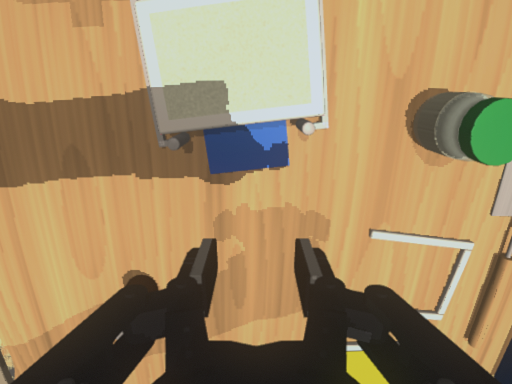

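```bash
python3 -c "
from h import *
go((467.5,317,5,1.719))"
```

```text
d [ 2.86 -0.75 15.32] a [-0.    0.   -0.12]
```

Emit:
send_rows([
  {"ax":0,"ay":0,"az":-0.12,"dx":2.9,"dy":-0.7,"dz":0,"hand":0.5},
  {"ax":0,"ay":0,"az":-0.12,"dx":2.9,"dy":-0.7,"dz":5,"hand":0.5},
  {"ax":0,"ay":0,"az":-0.12,"dx":2.9,"dy":-0.7,"dz":9,"hand":0.5},
  {"ax":0,"ay":0,"az":-0.12,"dx":2.9,"dy":-0.7,"dz":12.5,"hand":0.5},
  {"ax":0,"ay":0,"az":-0.12,"dx":2.9,"dy":-0.7,"dz":14.5,"hand":0.5},
  {"ax":0,"ay":0,"az":-0.12,"dx":2.9,"dy":-0.7,"dz":15,"hand":0.5},
  {"ax":0,"ay":0,"az":-0.12,"dx":2.9,"dy":-0.7,"dz":15.2,"hand":0.5},
  {"ax":0,"ay":0,"az":-0.12,"dx":2.9,"dy":-0.7,"dz":15.2,"hand":0.5},
])

```text
clock: 12.35
eef_pos: [468.8, 317.8, 7.2]
tool_rot: [3.14, -0.0, 1.72]
force: [-0.6, 0.1, 0.5]
width: 42.7
gripper_force: 0.0
```

Emit:
send_rows([
  {"ax":0,"ay":0,"az":0,"dx":0,"dy":0,"dz":0.2,"hand":0.5},
  {"ax":0,"ay":0,"az":0,"dx":0,"dy":0,"dz":0.4,"hand":0.5},
  {"ax":0,"ay":0,"az":0,"dx":0,"dy":0,"dz":0.4,"hand":0.5},
])

```text
clock: 12.65
eef_pos: [468.2, 317.8, 2.8]
tool_rot: [3.141, -0.0, 1.721]
force: [-1.0, 0.9, -0.9]
width: 42.2
gripper_force: 0.0
```

Emit:
send_rows([
  {"ax":0,"ay":0,"az":0,"dx":0,"dy":0,"dz":0.15,"hand":0.5},
  {"ax":0,"ay":0,"az":0,"dx":0,"dy":0,"dz":0.25,"hand":0.5},
  {"ax":0,"ay":0,"az":0,"dx":0,"dy":0,"dz":0.25,"hand":0.5},
])

```text
clock: 12.95
eef_pos: [468.3, 317.8, 1.2]
tool_rot: [3.141, -0.001, 1.721]
force: [-2.1, -0.1, 11.3]
width: 42.9
gripper_force: 5.6
```

Emit:
send_rows([
  {"ax":0,"ay":0,"az":0,"dx":-0.4,"dy":0,"dz":0.03,"hand":0.5},
  {"ax":0,"ay":0,"az":0,"dx":-1.2,"dy":0,"dz":0.03,"hand":0.5},
  {"ax":0,"ay":0,"az":0,"dx":-2.3,"dy":0,"dz":0.03,"hand":0.5},
  {"ax":0,"ay":0,"az":0,"dx":-3.5,"dy":0,"dz":0.03,"hand":0.5},
  {"ax":0,"ay":0,"az":0,"dx":-4.8,"dy":0,"dz":0.03,"hand":0.5},
  {"ax":0,"ay":0,"az":0,"dx":-6.1,"dy":0,"dz":0.03,"hand":0.5},
  {"ax":0,"ay":0,"az":0,"dx":-7.4,"dy":0,"dz":0.03,"hand":0.5},
  {"ax":0,"ay":0,"az":0,"dx":-8.7,"dy":0,"dz":0.03,"hand":0.5},
  {"ax":0,"ay":0,"az":0,"dx":-9.7,"dy":0,"dz":0.03,"hand":0.5},
  {"ax":0,"ay":0,"az":0,"dx":-10.2,"dy":0,"dz":0.03,"hand":0.5},
])

```text
clock: 13.95
eef_pos: [484.9, 217.0, 1.2]
tool_rot: [3.138, -0.002, 1.72]
force: [-0.3, 1.8, 12.6]
width: 42.5
gripper_force: 6.1
```

```bash
python3 -c "
from h import *
st()
im=look('w10.png','blue');front(im,'blue')"
```

```text
{'clock': 13.95, 'eef_pos': [484.94, 217.006, 1.196], 'tool_rot': [3.138, -0.002, 1.72], 'force': [-0.321, 1.838, 12.604], 'width': 42.481, 'gripper_force': 6.126, 'qpos': [-0.606, 0.841, 0.204, 2.005, -0.475, 0.337, 0.132]}
blue [237. 157.] [469. 262.] [119.  84.] -1.235
white [492. 272.] [624. 225.] [33. 10.] -0.103
white [418.  11.] [535. 345.] [24.  8.] 0.197
white [65. 10.] [388. 324.] [24.  7.] 0.084
front edge yaw 1.671
```

View pics/w10.png

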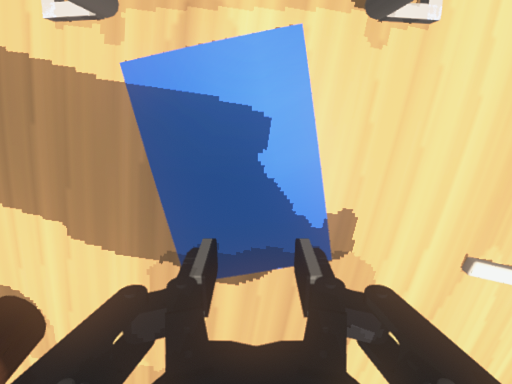

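The wrist view shows the blue card fully out (corners about (122,62), (302,25), (330,258)), with the post feet visible beyond it at the top edge. It turned about 0.19 rad, so I'll re-press it at its centre and rotate it.

```bash
python3 -c "
from h import *
go((469,262,100,0.335))"
```

```text
d [ 4.77 -0.88 -9.88] a [ 0.002 -0.003  1.384]
```

Emit:
send_rows([
  {"ax":0,"ay":0,"az":0,"dx":0,"dy":0,"dz":-3,"hand":0.5},
  {"ax":0,"ay":0,"az":0.15,"dx":0,"dy":0,"dz":-7,"hand":0.5},
  {"ax":0,"ay":0,"az":1.385,"dx":4.8,"dy":-0.9,"dz":-9.9,"hand":0.5},
  {"ax":0,"ay":0,"az":1.385,"dx":4.8,"dy":-0.9,"dz":-9.9,"hand":0.5},
  {"ax":0,"ay":0,"az":1.385,"dx":4.8,"dy":-0.9,"dz":-9.9,"hand":0.5},
  {"ax":0,"ay":0,"az":1.385,"dx":4.8,"dy":-0.9,"dz":-9.9,"hand":0.5},
  {"ax":0,"ay":0,"az":1.385,"dx":4.8,"dy":-0.9,"dz":-9.9,"hand":0.5},
  {"ax":0,"ay":0,"az":1.385,"dx":4.8,"dy":-0.9,"dz":-9.9,"hand":0.5},
  {"ax":0,"ay":0,"az":1.385,"dx":4.8,"dy":-0.9,"dz":-9.9,"hand":0.5},
  {"ax":0,"ay":0,"az":1.385,"dx":4.8,"dy":-0.9,"dz":-9.9,"hand":0.5},
])

```text
clock: 15.0
eef_pos: [467.1, 263.0, 98.7]
tool_rot: [-3.141, -0.0, 0.365]
force: [-0.5, -0.1, -0.7]
width: 42.8
gripper_force: 0.0
```

```bash
python3 -c "
from h import *
st()
im=look('w11.png','blue')
go((469,262,1.2,0.335))
a=save('scene','s4.png')
for k in blobs(a,'blue',200): print('b',k.mean((0,1)),*rect(a,k,3))"
```

```text
{'clock': 15.0, 'eef_pos': [467.109, 262.992, 98.658], 'tool_rot': [-3.141, -0.0, 0.365], 'force': [-0.533, -0.092, -0.681], 'width': 42.77, 'gripper_force': 0.0, 'qpos': [-1.015, 0.786, 0.727, 1.966, -0.809, 0.707, -0.987]}
blue [258. 190.] [469. 261.] [119.  83.] -1.24
white [495.  83.] [625. 119.] [54. 10.] -0.109
white [ 97. 114.] [450. 402.] [177. 144.] 0.14
white [383.  22.] [628. 224.] [38.  9.] -0.112
d [0.15 0.17 9.72] a [0.    0.    0.025]
b [219.08127208 319.95053004] [876. 121.] [315.  62.] -1.548
b [215.57746479 298.90985915] [851.  97.] [319.  57.] -1.569
b [358.31578947 249.27192982] [469. 262.] [117.  82.] -1.237
b [185.04761905 175.73015873] [ 537. -403.] [123.  78.] 0.305
```

Emit:
send_rows([
  {"ax":0,"ay":0,"az":0,"dx":0.1,"dy":0.1,"dz":5,"hand":0.5},
  {"ax":0,"ay":0,"az":0,"dx":0.1,"dy":0.1,"dz":8.5,"hand":0.5},
  {"ax":0,"ay":0,"az":0,"dx":0.1,"dy":0.1,"dz":9.4,"hand":0.5},
  {"ax":0,"ay":0,"az":0,"dx":0.1,"dy":0.1,"dz":9.65,"hand":0.5},
  {"ax":0,"ay":0,"az":0,"dx":0.1,"dy":0.1,"dz":9.75,"hand":0.5},
  {"ax":0,"ay":0,"az":0,"dx":0.1,"dy":0.1,"dz":9.8,"hand":0.5},
  {"ax":0,"ay":0,"az":0,"dx":0.1,"dy":0.1,"dz":9.8,"hand":0.5},
])

```text
clock: 15.8
eef_pos: [469.2, 262.7, 1.7]
tool_rot: [-3.141, -0.002, 0.371]
force: [1.0, -0.4, 0.3]
width: 42.8
gripper_force: 0.0
```

```bash
python3 -c "
from h import *
st()
go((515,185,1.2,1.462))"
```

```text
{'clock': 15.8, 'eef_pos': [469.244, 262.684, 1.747], 'tool_rot': [-3.141, -0.002, 0.371], 'force': [1.007, -0.371, 0.336], 'width': 42.757, 'gripper_force': 0.0, 'qpos': [-0.905, 0.917, 0.546, 1.992, -0.98, 0.519, -0.838]}
d [1.44 8.9  0.06] a [ 1.000e-03 -2.000e-03 -1.091e+00]
```

Emit:
send_rows([
  {"ax":0,"ay":0,"az":0,"dx":0,"dy":0,"dz":0.14,"hand":0.5},
  {"ax":0,"ay":0,"az":0,"dx":0,"dy":0,"dz":0.14,"hand":0.5},
])

```text
clock: 16.0
eef_pos: [469.2, 262.7, 1.2]
tool_rot: [-3.14, -0.002, 0.371]
force: [-2.4, -0.2, 13.9]
width: 42.6
gripper_force: 6.9
```

Emit:
send_rows([
  {"ax":0,"ay":0,"az":-0.04,"dx":0.1,"dy":0.4,"dz":0.03,"hand":0.5},
  {"ax":0,"ay":0,"az":-0.1,"dx":0.2,"dy":1,"dz":0.03,"hand":0.5},
  {"ax":0,"ay":0,"az":-0.18,"dx":0.4,"dy":1.8,"dz":0.03,"hand":0.5},
  {"ax":0,"ay":0,"az":-0.26,"dx":0.5,"dy":2.8,"dz":0.03,"hand":0.5},
  {"ax":0,"ay":0,"az":-0.34,"dx":0.7,"dy":3.8,"dz":0.03,"hand":0.5},
  {"ax":0,"ay":0,"az":-0.42,"dx":0.8,"dy":4.8,"dz":0.03,"hand":0.5},
  {"ax":0,"ay":0,"az":-0.5,"dx":1,"dy":5.8,"dz":0.03,"hand":0.5},
  {"ax":0,"ay":0,"az":-0.58,"dx":1.2,"dy":6.8,"dz":0.03,"hand":0.5},
  {"ax":0,"ay":0,"az":-0.64,"dx":1.3,"dy":7.7,"dz":0.03,"hand":0.5},
  {"ax":0,"ay":0,"az":-0.68,"dx":1.4,"dy":8.4,"dz":0.03,"hand":0.5},
])

```text
clock: 17.0
eef_pos: [513.6, 190.2, 1.2]
tool_rot: [3.14, -0.004, 1.053]
force: [-1.5, 3.1, 14.3]
width: 42.7
gripper_force: 7.1
```

```bash
python3 -c "
from h import *
st()
im=look('w12.png','blue')
go((515,185,1.2,1.462))"
```

```text
{'clock': 17.0, 'eef_pos': [513.642, 190.163, 1.167], 'tool_rot': [3.14, -0.004, 1.053], 'force': [-1.54, 3.052, 14.317], 'width': 42.659, 'gripper_force': 7.09, 'qpos': [-0.641, 0.879, 0.372, 1.963, -0.735, 0.433, -0.229]}
blue [257. 242.] [515. 189.] [119.  84.] -0.561
white [489. 341.] [613.  58.] [34. 11.] 0.002
white [477. 268.] [619. 120.] [44. 11.] -0.108
white [454.  82.] [638. 223.] [59. 10.] -0.109
d [-0.28  0.23 -0.  ] a [ 0.003 -0.003 -0.409]
```

Emit:
send_rows([
  {"ax":0,"ay":0,"az":-0.05,"dx":0,"dy":0,"dz":0,"hand":0.5},
  {"ax":0,"ay":0,"az":-0.13,"dx":0,"dy":0,"dz":0,"hand":0.5},
  {"ax":0,"ay":0,"az":-0.21,"dx":0,"dy":0,"dz":0,"hand":0.5},
  {"ax":0,"ay":0,"az":-0.29,"dx":0,"dy":0,"dz":0,"hand":0.5},
  {"ax":0,"ay":0,"az":-0.37,"dx":0,"dy":0,"dz":0,"hand":0.5},
  {"ax":0,"ay":0,"az":-0.43,"dx":0,"dy":0,"dz":0,"hand":0.5},
  {"ax":0,"ay":0,"az":-0.45,"dx":0,"dy":0,"dz":0,"hand":0.5},
  {"ax":0,"ay":0,"az":-0.45,"dx":0,"dy":0,"dz":0,"hand":0.5},
])

```text
clock: 17.85
eef_pos: [514.3, 190.6, 1.2]
tool_rot: [3.137, -0.003, 1.502]
force: [-0.4, 2.1, 12.5]
width: 42.7
gripper_force: 6.4
```

```bash
python3 -c "
from h import *
st()
im=look('w13.png','blue')
go((515,186,80,-.109))"
```

```text
{'clock': 17.85, 'eef_pos': [514.282, 190.64, 1.228], 'tool_rot': [3.137, -0.003, 1.502], 'force': [-0.378, 2.134, 12.474], 'width': 42.68, 'gripper_force': 6.376, 'qpos': [-0.579, 0.86, 0.27, 1.961, -0.565, 0.389, 0.06]}
blue [253. 251.] [515. 185.] [119.  84.] -0.507
white [482. 340.] [656. 116.] [50. 11.] -0.109
white [474. 183.] [630. 224.] [44. 10.] -0.113
d [-0.43  0.14 -7.88] a [ 1.00e-03 -6.00e-03  1.61e+00]
```

Emit:
send_rows([
  {"ax":0,"ay":0,"az":0,"dx":0,"dy":0,"dz":-3,"hand":0.5},
  {"ax":0,"ay":0,"az":0.15,"dx":0,"dy":0,"dz":-7,"hand":0.5},
  {"ax":0,"ay":0,"az":1.6,"dx":-0.4,"dy":0.1,"dz":-9.9,"hand":0.5},
  {"ax":0,"ay":0,"az":1.6,"dx":-0.4,"dy":0.1,"dz":-9.9,"hand":0.5},
  {"ax":0,"ay":0,"az":1.6,"dx":-0.4,"dy":0.1,"dz":-9.9,"hand":0.5},
  {"ax":0,"ay":0,"az":1.6,"dx":-0.4,"dy":0.1,"dz":-9.9,"hand":0.5},
  {"ax":0,"ay":0,"az":1.6,"dx":-0.4,"dy":0.1,"dz":-9.9,"hand":0.5},
  {"ax":0,"ay":0,"az":1.6,"dx":-0.4,"dy":0.1,"dz":-9.9,"hand":0.5},
  {"ax":0,"ay":0,"az":1.6,"dx":-0.4,"dy":0.1,"dz":-9.9,"hand":0.5},
  {"ax":0,"ay":0,"az":1.6,"dx":-0.4,"dy":0.1,"dz":-9.9,"hand":0.5},
])

```text
clock: 18.9
eef_pos: [512.7, 185.2, 98.5]
tool_rot: [-3.141, -0.001, 0.145]
force: [0.4, 0.1, -0.9]
width: 42.7
gripper_force: 0.0
```

```bash
python3 -c "
from h import *
st()
im=look('w14.png','blue')
a=save('scene','s5.png')
for k in blobs(a,'blue',200): print('b',k.mean((0,1)),*rect(a,k,3))
go((515,185,1.7,-.109))"
```

```text
{'clock': 18.9, 'eef_pos': [512.737, 185.238, 98.453], 'tool_rot': [-3.141, -0.001, 0.145], 'force': [0.39, 0.146, -0.947], 'width': 42.719, 'gripper_force': 0.0, 'qpos': [-0.873, 0.816, 0.781, 1.943, -0.851, 0.75, -1.007]}
blue [257. 188.] [515. 184.] [119.  83.] -0.5
white [ 97. 298.] [384. 325.] [27. 13.] -0.574
white [ 29. 237.] [441. 400.] [170.  90.] 0.113
white [ 42. 139.] [539. 372.] [66. 21.] 1.464
white [446.  62.] [641.  57.] [95. 10.] 0.008
white [371.  52.] [638. 117.] [80.  9.] -0.108
white [229.  34.] [634. 223.] [50. 10.] -0.109
b [220.92814371 320.37125749] [876. 121.] [315.  62.] -1.548
b [225.44751381 306.51933702] [851.  97.] [319.  57.] -1.569
b [325.5        245.08333333] [515. 186.] [117.  82.] -0.506
b [185.04761905 175.73015873] [ 537. -403.] [123.  78.] 0.305
d [0.23 0.05 9.64] a [ 0.001 -0.     0.26 ]
```

Emit:
send_rows([
  {"ax":0,"ay":0,"az":0.15,"dx":0.2,"dy":0,"dz":0,"hand":0.5},
  {"ax":0,"ay":0,"az":0.3,"dx":0.2,"dy":0,"dz":2,"hand":0.5},
  {"ax":0,"ay":0,"az":0.45,"dx":0.2,"dy":0,"dz":5,"hand":0.5},
  {"ax":0,"ay":0,"az":0.55,"dx":0.2,"dy":0,"dz":8,"hand":0.5},
  {"ax":0,"ay":0,"az":0.55,"dx":0.2,"dy":0,"dz":9.3,"hand":0.5},
  {"ax":0,"ay":0,"az":0.55,"dx":0.2,"dy":0,"dz":9.6,"hand":0.5},
  {"ax":0,"ay":0,"az":0.55,"dx":0.2,"dy":0,"dz":9.7,"hand":0.5},
  {"ax":0,"ay":0,"az":0.55,"dx":0.2,"dy":0,"dz":9.8,"hand":0.5},
  {"ax":0,"ay":0,"az":0.55,"dx":0.2,"dy":0,"dz":9.8,"hand":0.5},
])

```text
clock: 19.9
eef_pos: [515.3, 185.2, 1.2]
tool_rot: [-3.14, -0.001, -0.398]
force: [-0.1, -0.1, 5.0]
width: 42.7
gripper_force: 2.4
```

Emit:
send_rows([
  {"ax":0,"ay":0,"az":0,"dx":0,"dy":0,"dz":0.09,"hand":0.5},
  {"ax":0,"ay":0,"az":-0.05,"dx":0,"dy":0,"dz":0.09,"hand":0.5},
  {"ax":0,"ay":0,"az":-0.1,"dx":0,"dy":0,"dz":0.09,"hand":0.5},
  {"ax":0,"ay":0,"az":-0.15,"dx":0,"dy":0,"dz":0.09,"hand":0.5},
  {"ax":0,"ay":0,"az":-0.2,"dx":0,"dy":0,"dz":0.09,"hand":0.5},
  {"ax":0,"ay":0,"az":-0.25,"dx":0,"dy":0,"dz":0.09,"hand":0.5},
  {"ax":0,"ay":0,"az":-0.3,"dx":0,"dy":0,"dz":0.09,"hand":0.5},
  {"ax":0,"ay":0,"az":-0.35,"dx":0,"dy":0,"dz":0.09,"hand":0.5},
  {"ax":0,"ay":0,"az":-0.39,"dx":0,"dy":0,"dz":0.09,"hand":0.5},
  {"ax":0,"ay":0,"az":-0.39,"dx":0,"dy":0,"dz":0.09,"hand":0.5},
])

```text
clock: 20.9
eef_pos: [516.4, 185.3, 1.2]
tool_rot: [-3.14, -0.004, -0.007]
force: [-1.1, 0.1, 10.7]
width: 42.7
gripper_force: 5.1
```

```bash
cat >> h.py <<'E'
def goal(im,col,bx,by,byaw):
    """card offset from home in the bay frame, and moves in tool axes (cm) to bring it there"""
    k=max(blobs(im,col,300),key=cv2.contourArea); c,_,yaw=rect(im,k,3)
    d=np.array([bx,by])-c; e=np.array([np.cos(byaw),np.sin(byaw)]); n=np.array([-e[1],e[0]])
    a=read_state()['tool_rot'][2]
    print('to go along/left',round(d@e,1),round(d@n,1),'turn',round(byaw-yaw,3),'tool dx,dy',np.round([(d@[np.cos(a),np.sin(a)])/10,(d@[np.sin(a),-np.cos(a)])/10],2))
E
python3 -c "
from h import *
st()
im=look('w15.png','blue');front(im,'blue');goal(im,'blue',663.5,168,-.109)
a=save('scene','s6.png')
for k in blobs(a,'blue',200): print('b',k.mean((0,1)),*rect(a,k,3))"
```

```text
{'clock': 20.9, 'eef_pos': [516.39, 185.31, 1.203], 'tool_rot': [-3.14, -0.004, -0.007], 'force': [-1.085, 0.135, 10.739], 'width': 42.698, 'gripper_force': 5.138, 'qpos': [-0.754, 0.933, 0.577, 1.964, -0.989, 0.551, -1.05]}
blue [265. 230.] [520. 184.] [120.  84.] -0.383
white [406.  48.] [619. 119.] [42. 10.] -0.109
white [164.  36.] [624. 224.] [30. 10.] -0.107
front edge yaw -0.125
to go along/left 144.4 -0.3 turn 0.274 tool dx,dy [14.36  1.49]
b [224.08074534 322.54347826] [876. 121.] [315.  62.] -1.548
b [220.73421053 302.41052632] [851.  97.] [319.  57.] -1.569
b [325.21538462 246.36153846] [520. 185.] [117.  83.] -0.379
b [185.04761905 175.73015873] [ 537. -403.] [123.  78.] 0.305
```

Emit:
send_rows([
  {"ax":0,"ay":0,"az":0,"dx":0,"dy":0,"dz":0.05,"hand":0.5},
  {"ax":0,"ay":0,"az":-0.02,"dx":-0.7,"dy":0,"dz":0.05,"hand":0.5},
  {"ax":0,"ay":0,"az":-0.06,"dx":-1.6,"dy":-0.1,"dz":0.05,"hand":0.5},
  {"ax":0,"ay":0,"az":-0.12,"dx":-2.6,"dy":-0.2,"dz":0.05,"hand":0.5},
  {"ax":0,"ay":0,"az":-0.18,"dx":-3.6,"dy":-0.3,"dz":0.05,"hand":0.5},
  {"ax":0,"ay":0,"az":-0.24,"dx":-4.6,"dy":-0.4,"dz":0.05,"hand":0.5},
  {"ax":0,"ay":0,"az":-0.28,"dx":-5.5,"dy":-0.5,"dz":0.05,"hand":0.5},
  {"ax":0,"ay":0,"az":-0.28,"dx":-6,"dy":-0.5,"dz":0.05,"hand":0.5},
])

```text
clock: 21.8
eef_pos: [458.4, 191.2, 1.2]
tool_rot: [3.141, -0.008, 0.272]
force: [3.5, -0.1, 13.0]
width: 43.1
gripper_force: 6.5
```

```bash
python3 -c "
from h import *
st();print(read_state()['torque'])
im=look('w16.png','blue');goal(im,'blue',663.5,168,-.109)
a=save('scene','s7.png')
for k in blobs(a,'blue',200): print('b',k.mean((0,1)),*rect(a,k,3))"
```

```text
{'clock': 21.8, 'eef_pos': [458.391, 191.196, 1.16], 'tool_rot': [3.141, -0.008, 0.272], 'force': [3.543, -0.057, 13.022], 'width': 43.064, 'gripper_force': 6.482, 'qpos': [-0.728, 0.861, 0.421, 2.107, -0.997, 0.376, -0.781]}
[ 0.0439256  -0.57156815 -0.00333498]
blue [256. 234.] [462. 191.] [120.  84.] -0.11
white [ 11. 304.] [387. 328.] [23. 15.] 0.148
white [498.  12.] [604. 121.] [14. 10.] -0.117
to go along/left 202.8 -0.9 turn 0.001 tool dx,dy [18.79  7.62]
b [236.3907563  333.36134454] [875. 177.] [203.  62.] -1.548
b [220.51944444 303.43611111] [851.  97.] [320.  57.] -1.569
b [339.06504065 236.82926829] [461. 191.] [119.  83.] -0.115
b [185.04761905 175.73015873] [ 537. -403.] [123.  78.] 0.305
```

Emit:
send_rows([
  {"ax":0,"ay":0,"az":0,"dx":0.9,"dy":0.37,"dz":0.02,"hand":0.5},
  {"ax":0,"ay":0,"az":0,"dx":2.4,"dy":0.97,"dz":0.02,"hand":0.5},
  {"ax":0,"ay":0,"az":0,"dx":4.4,"dy":1.78,"dz":0.02,"hand":0.5},
  {"ax":0,"ay":0,"az":0,"dx":6.4,"dy":2.6,"dz":0.02,"hand":0.5},
  {"ax":0,"ay":0,"az":0,"dx":8.4,"dy":3.4,"dz":0.02,"hand":0.5},
  {"ax":0,"ay":0,"az":0,"dx":10.4,"dy":4.22,"dz":0.02,"hand":0.5},
  {"ax":0,"ay":0,"az":0,"dx":12.4,"dy":5.03,"dz":0.02,"hand":0.5},
  {"ax":0,"ay":0,"az":0,"dx":14.2,"dy":5.76,"dz":0.02,"hand":0.5},
  {"ax":0,"ay":0,"az":0,"dx":15.4,"dy":6.25,"dz":0.02,"hand":0.5},
  {"ax":0,"ay":0,"az":0,"dx":15.9,"dy":6.45,"dz":0.02,"hand":0.5},
])

```text
clock: 22.9
eef_pos: [628.0, 171.0, 1.2]
tool_rot: [3.141, -0.005, 0.272]
force: [-3.2, 1.1, 13.9]
width: 42.9
gripper_force: 6.6
```

```bash
python3 -c "
from h import *
st()
im=look('w17.png','blue');goal(im,'blue',663.5,168,-.109)"
```

```text
{'clock': 22.9, 'eef_pos': [628.035, 170.984, 1.208], 'tool_rot': [3.141, -0.005, 0.272], 'force': [-3.173, 1.116, 13.891], 'width': 42.855, 'gripper_force': 6.578, 'qpos': [-0.644, 1.017, 0.598, 1.67, -0.815, 0.717, -0.925]}
blue [259. 235.] [630. 170.] [120.  84.] -0.049
white [474. 240.] [665.  57.] [107.  10.] 0.013
white [291. 133.] [668. 166.] [128. 114.] -0.107
to go along/left 33.5 1.7 turn -0.06 tool dx,dy [3.17 1.09]
```

Emit:
send_rows([
  {"ax":0,"ay":0,"az":0.02,"dx":0.8,"dy":0.25,"dz":0.02,"hand":0.5},
  {"ax":0,"ay":0,"az":0.04,"dx":1.8,"dy":0.6,"dz":0.02,"hand":0.5},
  {"ax":0,"ay":0,"az":0.06,"dx":2.7,"dy":0.95,"dz":0.02,"hand":0.5},
  {"ax":0,"ay":0,"az":0.07,"dx":3.3,"dy":1.2,"dz":0.02,"hand":0.5},
  {"ax":0,"ay":0,"az":0.07,"dx":3.7,"dy":1.35,"dz":0.02,"hand":0.5},
  {"ax":0,"ay":0,"az":0.07,"dx":3.9,"dy":1.4,"dz":0.02,"hand":0.5},
])

```text
clock: 23.55
eef_pos: [666.9, 168.2, 1.3]
tool_rot: [-3.141, -0.001, 0.203]
force: [-5.6, 0.1, 14.9]
width: 42.9
gripper_force: 7.3
```

```bash
python3 -c "
from h import *
st()
im=look('w18.png','blue');goal(im,'blue',663.5,168,-.109)"
```

```text
{'clock': 23.55, 'eef_pos': [666.893, 168.243, 1.251], 'tool_rot': [-3.141, -0.001, 0.203], 'force': [-5.567, 0.072, 14.88], 'width': 42.879, 'gripper_force': 7.331, 'qpos': [-0.622, 1.064, 0.636, 1.551, -0.807, 0.805, -1.02]}
blue [256. 241.] [662. 168.] [120.  84.] -0.11
white [465. 253.] [683.  49.] [80. 26.] 0.007
white [264. 186.] [680. 165.] [114. 106.] 1.464
white [63. 22.] [764. 276.] [56. 22.] -1.55
to go along/left 1.5 0.2 turn 0.001 tool dx,dy [0.15 0.03]
```

View pics/w18.png

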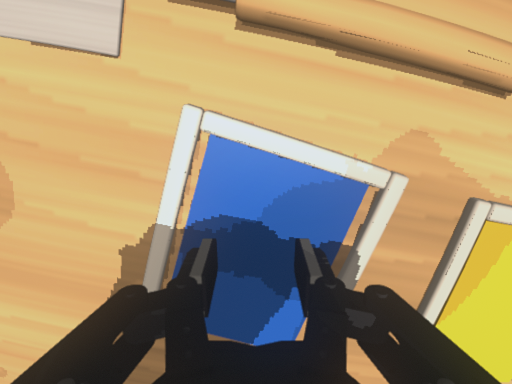

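Blue card's edge is flush along the stop (about (205,133) to (372,185)) and square. Lifting and locating the boxes.

Emit:
send_rows([
  {"ax":0,"ay":0,"az":0,"dx":0,"dy":0,"dz":-4,"hand":0.4},
  {"ax":0,"ay":0,"az":0,"dx":0,"dy":0,"dz":-9,"hand":0.2},
  {"ax":0,"ay":0,"az":0.2,"dx":-4,"dy":5,"dz":-14,"hand":0.2},
  {"ax":0,"ay":0,"az":0.2,"dx":-8,"dy":10,"dz":-18,"hand":0.2},
  {"ax":0,"ay":0,"az":0.2,"dx":-8,"dy":15,"dz":-20,"hand":0.2},
  {"ax":0,"ay":0,"az":0.2,"dx":-8,"dy":15,"dz":-20,"hand":0.2},
])

```text
clock: 24.2
eef_pos: [618.0, 8.6, 197.7]
tool_rot: [-3.141, -0.001, 0.003]
force: [0.5, -0.1, 0.2]
width: 68.2
gripper_force: 0.0
```

Run:
```python
from h import *
st()
RG['green']=((40,80,50),(85,255,255))
b=save('top','t5.png');a=save('scene','s8.png')
for c in RG:
  for k in blobs(b,c):
    print(c,k.mean((0,1)).round(),'z3',*rect(b,k,3),'z50',*rect(b,k,50))
for c in RG:
  for k in blobs(a,c,100):
    print('scene',c,k.mean((0,1)).round(),*rect(a,k,3),'z50',*rect(a,k,50))
o=np.hstack([b['pixels'][80:380,30:430],a['pixels'][60:360,60:460]])
cv2.imwrite('pics/c5.png',o[:,:,::-1])
```

```text
{'clock': 24.2, 'eef_pos': [617.972, 8.59, 197.714], 'tool_rot': [-3.141, -0.001, 0.003], 'force': [0.522, -0.08, 0.214], 'width': 68.15, 'gripper_force': 0.0, 'qpos': [-0.531, 0.763, 0.839, 1.663, -0.65, 1.015, -1.041]}
yellow [227. 157.] z3 [633.   7.] [87. 77.] -1.548 z50 [622.   3.] [84. 75.] -1.548
green [342. 200.] z3 [ 470. -445.] [96. 68.] -0.069 z50 [ 464. -434.] [93. 66.] -0.069
green [402. 162.] z3 [ 624. -693.] [59. 58.] -0.997 z50 [ 613. -675.] [57. 56.] -0.997
green [278. 152.] z3 [ 655. -193.] [121.  82.] -0.119 z50 [ 643. -190.] [117.  80.] -0.119
green [134. 142.] z3 [687. 382.] [54. 49.] 0.066 z50 [674. 367.] [53. 48.] 0.066
blue [316. 166.] z3 [ 599. -345.] [92. 66.] 0.185 z50 [ 589. -338.] [89. 64.] 0.185
blue [190.  91.] z3 [905. 142.] [304.  52.] -1.565 z50 [885. 134.] [294.  50.] -1.565
scene yellow [428. 360.] [677. 551.] [180.   7.] -1.564 z50 [715. 554.] [168.   7.] -1.564
scene yellow [449. 354.] [634. 577.] [235.  14.] 1.524 z50 [675. 579.] [219.  13.] 1.524
scene yellow [419. 347.] [658. 524.] [269.  19.] -1.56 z50 [697. 529.] [252.  18.] -1.56
scene yell
[... 1389 characters left out ...]
117.  84.] -0.134 z50 [ 691. -143.] [109.  78.] -0.134
scene green [195. 154.] [ 407. -512.] [105. 102.] -0.149 z50 [ 462. -439.] [98. 95.] -0.149
scene green [232.  63.] [ -723. -1445.] [1014.   66.] 0.759 z50 [ -594. -1311.] [947.  61.] 0.759
scene green [203.  31.] [-1833. -3082.] [4038.  104.] 0.903 z50 [-1631. -2841.] [3773.   97.] 0.903
scene blue [224. 323.] [876. 121.] [315.  62.] -1.548 z50 [901. 153.] [295.  58.] -1.548
scene blue [222. 303.] [851.  97.] [319.  57.] -1.569 z50 [878. 130.] [298.  53.] -1.569
scene blue [288. 270.] [661. 169.] [114.  82.] -0.11 z50 [699. 198.] [106.  77.] -0.11
scene blue [185. 176.] [ 537. -403.] [123.  78.] 0.305 z50 [ 584. -337.] [114.  73.] 0.305
```

View pics/c5.png

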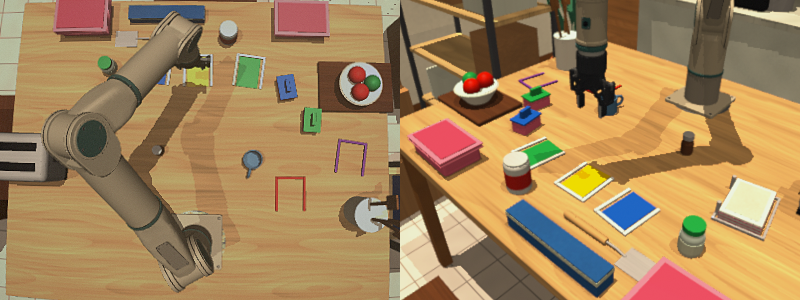

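All three cards are home, the lids stand, and only the blue and green boxes exist. Approaching the blue box.

Emit:
send_rows([
  {"ax":0,"ay":0,"az":-0.18,"dx":-2.8,"dy":34.7,"dz":0.8,"hand":0.2},
  {"ax":0,"ay":0,"az":-0.18,"dx":-2.8,"dy":34.7,"dz":0.8,"hand":0.2},
  {"ax":0,"ay":0,"az":-0.18,"dx":-2.8,"dy":34.7,"dz":0.8,"hand":0.2},
  {"ax":0,"ay":0,"az":-0.18,"dx":-2.8,"dy":34.7,"dz":0.8,"hand":0.2},
  {"ax":0,"ay":0,"az":-0.18,"dx":-2.8,"dy":34.7,"dz":0.8,"hand":0.2},
  {"ax":0,"ay":0,"az":-0.18,"dx":-2.8,"dy":34.7,"dz":0.8,"hand":0.2},
  {"ax":0,"ay":0,"az":-0.18,"dx":-2.8,"dy":34.7,"dz":0.8,"hand":0.2},
  {"ax":0,"ay":0,"az":-0.18,"dx":-2.8,"dy":34.7,"dz":0.8,"hand":0.2},
  {"ax":0,"ay":0,"az":-0.18,"dx":-2.8,"dy":34.7,"dz":0.8,"hand":0.2},
  {"ax":0,"ay":0,"az":-0.18,"dx":-2.8,"dy":34.7,"dz":0.8,"hand":0.2},
])

```text
clock: 25.3
eef_pos: [591.5, -335.8, 187.7]
tool_rot: [-3.14, -0.001, 0.183]
force: [0.1, -0.1, -0.1]
width: 68.5
gripper_force: 0.0
```

Run:
```python
from h import *
st()
im=save('wrist','w20.png')
for k in blobs(im,'blue',200): print(k.reshape(-1,2).mean(0).round(),k.reshape(-1,2).min(0),k.reshape(-1,2).max(0),*rect(im,k,50))
print(proj(im,[[589,-338,50],[589,-338,78]]))
go((589,-338,100,.185))
```

```text
{'clock': 25.3, 'eef_pos': [591.465, -335.822, 187.65], 'tool_rot': [-3.14, -0.001, 0.183], 'force': [0.077, -0.098, -0.052], 'width': 68.484, 'gripper_force': 0.0, 'qpos': [0.099, 0.825, 0.724, 1.481, -0.592, 1.063, -0.432]}
[274. 221.] [257 212] [289 225] [ 555. -361.] [34. 15.] -1.388
[258. 181.] [227 140] [293 222] [ 591. -340.] [86. 64.] 0.181
[[257.19562283 184.57488213]
 [257.33172474 193.50469715]]
d [-0.33  0.23  8.76] a [-0.001 -0.001 -0.001]
```

View pics/w20.png

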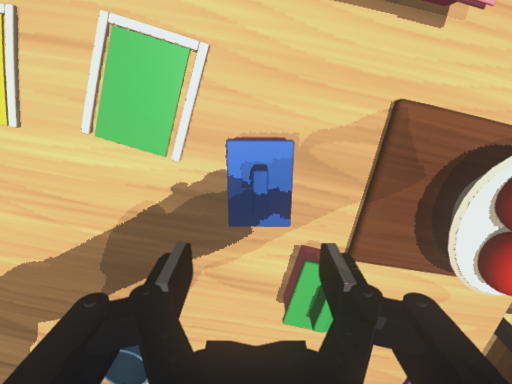

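Emit:
send_rows([
  {"ax":0,"ay":0,"az":0,"dx":-0.25,"dy":0.33,"dz":4,"hand":0.3},
  {"ax":0,"ay":0,"az":0,"dx":-0.25,"dy":0.33,"dz":8,"hand":0.4},
  {"ax":0,"ay":0,"az":0,"dx":-0.25,"dy":0.33,"dz":11.5,"hand":0.4},
  {"ax":0,"ay":0,"az":0,"dx":-0.25,"dy":0.33,"dz":13,"hand":0.4},
  {"ax":0,"ay":0,"az":0,"dx":-0.25,"dy":0.33,"dz":13.4,"hand":0.4},
  {"ax":0,"ay":0,"az":0,"dx":-0.25,"dy":0.33,"dz":13.4,"hand":0.4},
  {"ax":0,"ay":0,"az":0,"dx":-0.25,"dy":0.33,"dz":13.4,"hand":0.4},
])

```text
clock: 26.05
eef_pos: [590.2, -341.9, 55.6]
tool_rot: [3.139, -0.002, 0.181]
force: [-0.2, -0.7, -0.2]
width: 51.2
gripper_force: 0.0
```

Run:
```python
from h import *
st()
im=save('wrist','w21.png')
cv2.imwrite('pics/c21.png',cv2.resize(im['pixels'][120:384,100:420,::-1],None,fx=1.5,fy=1.5))
```

```text
{'clock': 26.05, 'eef_pos': [590.166, -341.876, 55.633], 'tool_rot': [3.139, -0.002, 0.181], 'force': [-0.169, -0.703, -0.247], 'width': 51.19, 'gripper_force': 0.0, 'qpos': [0.152, 0.971, 0.624, 1.561, -0.703, 0.841, -0.339]}
```

View pics/c21.png

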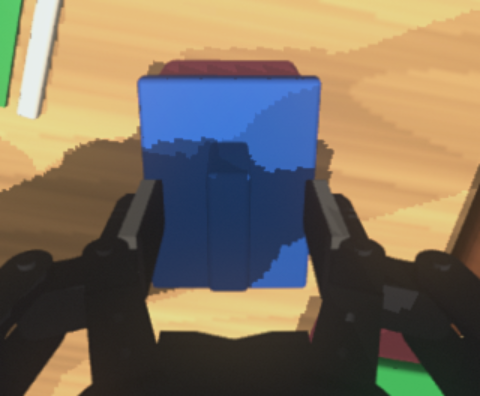

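The bar sits centred between the fingers. Closing now.

Emit:
send_rows([
  {"ax":0,"ay":0,"az":0,"dx":0,"dy":-0.1,"dz":0.2,"hand":0.5},
  {"ax":0,"ay":0,"az":0,"dx":0,"dy":-0.1,"dz":0.2,"hand":0.7},
  {"ax":0,"ay":0,"az":0,"dx":0,"dy":-0.1,"dz":0.2,"hand":0.9},
  {"ax":0,"ay":0,"az":0,"dx":0,"dy":-0.1,"dz":0.2,"hand":1},
  {"ax":0,"ay":0,"az":0,"dx":0,"dy":-0.1,"dz":0.2,"hand":1},
  {"ax":0,"ay":0,"az":0,"dx":0,"dy":-0.1,"dz":0.2,"hand":1},
])

```text
clock: 26.7
eef_pos: [589.1, -340.5, 52.1]
tool_rot: [3.141, -0.001, 0.181]
force: [-0.2, -0.0, 4.0]
width: 12.6
gripper_force: 59.3
```

Run:
```python
from h import *
st()
go((590,-341,160,0.18),(663,168,160,-.109))
```

```text
{'clock': 26.7, 'eef_pos': [589.063, -340.482, 52.095], 'tool_rot': [3.141, -0.001, 0.181], 'force': [-0.169, -0.04, 4.002], 'width': 12.613, 'gripper_force': 59.258, 'qpos': [0.152, 0.975, 0.621, 1.565, -0.706, 0.836, -0.338]}
d [  0.09   0.07 -10.79] a [ 0.001 -0.001  0.001]
d [ 16.42 -48.69 -10.81] a [ 0.001 -0.001  0.29 ]
```

Emit:
send_rows([
  {"ax":0,"ay":0,"az":0,"dx":0,"dy":0,"dz":-1,"hand":1},
  {"ax":0,"ay":0,"az":0,"dx":0,"dy":0,"dz":-3,"hand":1},
  {"ax":0,"ay":0,"az":0,"dx":0,"dy":0,"dz":-5,"hand":1},
  {"ax":0,"ay":0,"az":0.02,"dx":0.8,"dy":-2.4,"dz":-5,"hand":1},
  {"ax":0,"ay":0,"az":0.04,"dx":1.8,"dy":-5.4,"dz":-5,"hand":1},
  {"ax":0,"ay":0,"az":0.06,"dx":2.8,"dy":-8.4,"dz":-5,"hand":1},
  {"ax":0,"ay":0,"az":0.08,"dx":3.8,"dy":-11.4,"dz":-5,"hand":1},
  {"ax":0,"ay":0,"az":0.1,"dx":4.8,"dy":-14.4,"dz":-5,"hand":1},
  {"ax":0,"ay":0,"az":0.12,"dx":5.8,"dy":-17.4,"dz":-5,"hand":1},
  {"ax":0,"ay":0,"az":0.12,"dx":6.5,"dy":-19.4,"dz":-5,"hand":1},
])

```text
clock: 27.7
eef_pos: [617.9, -134.0, 101.3]
tool_rot: [-3.139, 0.001, 0.063]
force: [0.7, 0.7, -1.4]
width: 13.1
gripper_force: 58.7
```

Run:
```python
from h import *
st()
go((663,168,105,-.109))
```

```text
{'clock': 27.7, 'eef_pos': [617.867, -133.979, 101.276], 'tool_rot': [-3.139, 0.001, 0.063], 'force': [0.738, 0.655, -1.404], 'width': 13.097, 'gripper_force': 58.695, 'qpos': [-0.23, 0.878, 0.713, 1.691, -0.729, 0.859, -0.704]}
d [  6.4  -29.86  -0.31] a [-0.002  0.001  0.172]
```

Emit:
send_rows([
  {"ax":0,"ay":0,"az":0.02,"dx":0.6,"dy":-3,"dz":0,"hand":1},
  {"ax":0,"ay":0,"az":0.04,"dx":1.3,"dy":-6.2,"dz":0,"hand":1},
  {"ax":0,"ay":0,"az":0.06,"dx":2,"dy":-9.5,"dz":0,"hand":1},
  {"ax":0,"ay":0,"az":0.08,"dx":2.8,"dy":-13,"dz":0,"hand":1},
  {"ax":0,"ay":0,"az":0.1,"dx":3.5,"dy":-16.5,"dz":0,"hand":1},
  {"ax":0,"ay":0,"az":0.12,"dx":4.3,"dy":-20,"dz":0,"hand":1},
  {"ax":0,"ay":0,"az":0.14,"dx":5,"dy":-23.5,"dz":0,"hand":1},
  {"ax":0,"ay":0,"az":0.16,"dx":5.7,"dy":-26.5,"dz":0,"hand":1},
  {"ax":0,"ay":0,"az":0.17,"dx":6.2,"dy":-28.7,"dz":0,"hand":1},
  {"ax":0,"ay":0,"az":0.17,"dx":6.2,"dy":-28.9,"dz":0,"hand":1},
])

```text
clock: 28.7
eef_pos: [661.7, 160.2, 100.8]
tool_rot: [-3.139, 0.001, -0.103]
force: [-1.2, -0.3, -1.0]
width: 12.9
gripper_force: 58.7
```

Run:
```python
from h import *
st()
im=save('wrist','w22.png')
for k in blobs(im,'blue',200): print(k.reshape(-1,2).mean(0).round(),k.reshape(-1,2).min(0),k.reshape(-1,2).max(0),'z3',*rect(im,k,3),'z99',*rect(im,k,98))
go((663,168,57,-.109))
cv2.imwrite('pics/c22.png',im['pixels'][:,:,::-1])
```

```text
{'clock': 28.7, 'eef_pos': [661.726, 160.227, 100.819], 'tool_rot': [-3.139, 0.001, -0.103], 'force': [-1.155, -0.333, -1.034], 'width': 12.92, 'gripper_force': 58.704, 'qpos': [-0.687, 0.966, 0.8, 1.544, -0.793, 0.981, -1.317]}
[253. 210.] [194 125] [317 316] z3 [625. 165.] [193. 107.] -0.103 z99 [672. 159.] [117.  65.] -0.103
d [ 0.04 -1.06  4.4 ] a [-0.001  0.001  0.004]
```

View pics/c22.png

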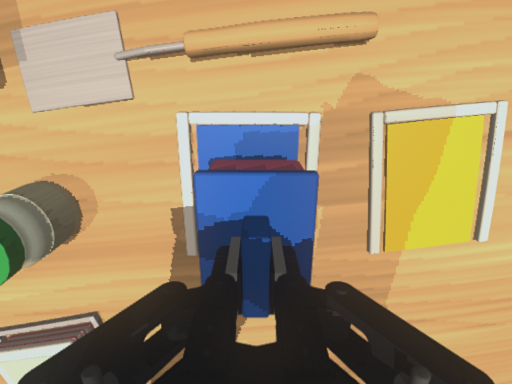

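Run:
```python
from h import *
im=load('w22.png')
P=ray(im,[(256,171.5),(195,173),(317,173)],98.7);print(P.round(1))
e=np.array([np.cos(.103),-np.sin(.103),0]);n=np.array([np.sin(.103),np.cos(.103),0]);c=np.array([661.7,160.2,0]);print((P-c)@e,(P-c)@n)
```

```text
[[707.1 155.4  98.7]
 [709.6 186.8  98.7]
 [703.2 124.2  98.7]]
[45.6961096  44.87228274 44.99031787] [ -0.13738204  31.33725883 -31.57788498]
```

Emit:
send_rows([
  {"ax":0,"ay":0,"az":0,"dx":0,"dy":-0.7,"dz":0,"hand":1},
  {"ax":0,"ay":0,"az":0,"dx":0,"dy":-0.7,"dz":2,"hand":1},
  {"ax":0,"ay":0,"az":0,"dx":0,"dy":-0.7,"dz":3.5,"hand":1},
  {"ax":0,"ay":0,"az":0,"dx":0,"dy":-0.7,"dz":4,"hand":1},
  {"ax":0,"ay":0,"az":0,"dx":0,"dy":-0.7,"dz":4,"hand":1},
])

```text
clock: 29.25
eef_pos: [662.2, 160.5, 60.5]
tool_rot: [3.141, 0.002, -0.111]
force: [-0.0, -0.5, -1.3]
width: 12.9
gripper_force: 58.8
```

Run:
```python
from h import *
st()
go((663,168,55,-.109))
```

```text
{'clock': 29.25, 'eef_pos': [662.175, 160.542, 60.543], 'tool_rot': [3.141, 0.002, -0.111], 'force': [-0.034, -0.525, -1.308], 'width': 12.878, 'gripper_force': 58.787, 'qpos': [-0.675, 1.014, 0.768, 1.557, -0.831, 0.925, -1.3]}
d [ 0.   -0.75  0.55] a [ 0.001  0.002 -0.002]
```

Emit:
send_rows([
  {"ax":0,"ay":0,"az":0,"dx":0,"dy":-0.75,"dz":0,"hand":1},
  {"ax":0,"ay":0,"az":0,"dx":0,"dy":-0.75,"dz":0.2,"hand":1},
  {"ax":0,"ay":0,"az":0,"dx":0,"dy":-0.75,"dz":0.4,"hand":1},
  {"ax":0,"ay":0,"az":0,"dx":0,"dy":-0.75,"dz":0.5,"hand":1},
  {"ax":0,"ay":0,"az":0,"dx":0,"dy":-0.75,"dz":0.5,"hand":1},
])

```text
clock: 29.75
eef_pos: [663.7, 168.9, 56.6]
tool_rot: [3.141, 0.0, -0.109]
force: [0.7, 0.0, -1.7]
width: 13.4
gripper_force: 58.7
```

Emit:
send_rows([
  {"ax":0,"ay":0,"az":0,"dx":0,"dy":0.05,"dz":0.1,"hand":1},
  {"ax":0,"ay":0,"az":0,"dx":0,"dy":0.05,"dz":0.15,"hand":1},
  {"ax":0,"ay":0,"az":0,"dx":0,"dy":0.05,"dz":0.15,"hand":1},
])

```text
clock: 30.05
eef_pos: [663.8, 168.4, 55.2]
tool_rot: [3.142, -0.0, -0.109]
force: [-0.6, 0.5, -2.0]
width: 12.8
gripper_force: 58.7
```

Emit:
send_rows([
  {"ax":0,"ay":0,"az":0,"dx":0,"dy":0,"dz":0.05,"hand":1},
  {"ax":0,"ay":0,"az":0,"dx":0,"dy":0,"dz":0.1,"hand":1},
  {"ax":0,"ay":0,"az":0,"dx":0,"dy":0,"dz":0.1,"hand":1},
])

```text
clock: 30.35
eef_pos: [663.8, 168.4, 55.1]
tool_rot: [-3.141, -0.0, -0.109]
force: [-2.5, -0.8, 6.0]
width: 12.7
gripper_force: 59.8
```

Touched down at 6 N. Release slowly and go up.

Emit:
send_rows([
  {"ax":0,"ay":0,"az":0,"dx":0,"dy":0,"dz":0,"hand":0.75},
  {"ax":0,"ay":0,"az":0,"dx":0,"dy":0,"dz":-0.1,"hand":0.65},
  {"ax":0,"ay":0,"az":0,"dx":0,"dy":0,"dz":-0.1,"hand":0.6},
  {"ax":0,"ay":0,"az":0,"dx":0,"dy":0,"dz":-0.5,"hand":0.5},
  {"ax":0,"ay":0,"az":0,"dx":0,"dy":0,"dz":-3,"hand":0.4},
  {"ax":0,"ay":0,"az":0,"dx":0,"dy":0,"dz":-7,"hand":0.4},
  {"ax":0,"ay":0,"az":0,"dx":0,"dy":0,"dz":-12,"hand":0.4},
  {"ax":0,"ay":0,"az":0,"dx":0,"dy":0,"dz":-13,"hand":0.4},
])

```text
clock: 31.15
eef_pos: [667.2, 167.7, 190.7]
tool_rot: [-3.14, -0.01, -0.109]
force: [0.9, -0.2, 0.8]
width: 51.4
gripper_force: 0.0
```

Run:
```python
from h import *
st()
RG['green']=((40,80,50),(85,255,255))
im=save('wrist','w23.png')
k=max(blobs(im,'blue',200),key=cv2.contourArea)
print(k.reshape(-1,2).min(0),k.reshape(-1,2).max(0),'z53',*rect(im,k,53))
b=save('top','t6.png')
for k in blobs(b,'green'): print(k.mean((0,1)).round(),'z3',*rect(b,k,3),'z50',*rect(b,k,50))
go((464,-434,190,-.07))
```

```text
{'clock': 31.15, 'eef_pos': [667.176, 167.697, 190.703], 'tool_rot': [-3.14, -0.01, -0.109], 'force': [0.922, -0.213, 0.76], 'width': 51.394, 'gripper_force': 0.0, 'qpos': [-0.723, 0.878, 0.874, 1.466, -0.714, 1.123, -1.4]}
[220 123] [293 227] z53 [673. 167.] [108.  70.] -0.109
[342. 200.] z3 [ 470. -445.] [96. 68.] -0.072 z50 [ 464. -435.] [93. 66.] -0.072
[402. 162.] z3 [ 624. -693.] [59. 59.] -0.963 z50 [ 613. -674.] [57. 57.] -0.963
[278. 152.] z3 [ 655. -193.] [121.  82.] -0.119 z50 [ 643. -190.] [117.  80.] -0.119
d [-13.43  62.07  -0.47] a [-0.002 -0.005 -0.039]
```

Emit:
send_rows([
  {"ax":0,"ay":0,"az":-0.04,"dx":-13.4,"dy":62,"dz":-0.4,"hand":0.4},
  {"ax":0,"ay":0,"az":-0.04,"dx":-13.4,"dy":62,"dz":-0.4,"hand":0.4},
  {"ax":0,"ay":0,"az":-0.04,"dx":-13.4,"dy":62,"dz":-0.4,"hand":0.4},
  {"ax":0,"ay":0,"az":-0.04,"dx":-13.4,"dy":62,"dz":-0.4,"hand":0.4},
  {"ax":0,"ay":0,"az":-0.04,"dx":-13.4,"dy":62,"dz":-0.4,"hand":0.4},
  {"ax":0,"ay":0,"az":-0.04,"dx":-13.4,"dy":62,"dz":-0.4,"hand":0.4},
  {"ax":0,"ay":0,"az":-0.04,"dx":-13.4,"dy":62,"dz":-0.4,"hand":0.4},
  {"ax":0,"ay":0,"az":-0.04,"dx":-13.4,"dy":62,"dz":-0.4,"hand":0.4},
  {"ax":0,"ay":0,"az":-0.04,"dx":-13.4,"dy":62,"dz":-0.4,"hand":0.4},
  {"ax":0,"ay":0,"az":-0.04,"dx":-13.4,"dy":62,"dz":-0.4,"hand":0.4},
])

```text
clock: 32.25
eef_pos: [503.9, -306.4, 185.4]
tool_rot: [-3.14, 0.003, -0.069]
force: [1.0, -0.5, -0.1]
width: 51.3
gripper_force: 0.0
```

Run:
```python
from h import *
st()
go((464,-434,190,-.07))
```

```text
{'clock': 32.25, 'eef_pos': [503.906, -306.358, 185.377], 'tool_rot': [-3.14, 0.003, -0.069], 'force': [0.97, -0.476, -0.058], 'width': 51.284, 'gripper_force': 0.0, 'qpos': [0.025, 0.732, 0.807, 1.751, -0.638, 0.945, -0.543]}
d [-3.1  13.01 -0.48] a [-0.002  0.003  0.001]
```

Emit:
send_rows([
  {"ax":0,"ay":0,"az":0,"dx":-2.9,"dy":12,"dz":-0.2,"hand":0.4},
  {"ax":0,"ay":0,"az":0,"dx":-2.9,"dy":12,"dz":-0.2,"hand":0.4},
  {"ax":0,"ay":0,"az":0,"dx":-2.9,"dy":12,"dz":-0.2,"hand":0.4},
  {"ax":0,"ay":0,"az":0,"dx":-2.9,"dy":12,"dz":-0.2,"hand":0.4},
  {"ax":0,"ay":0,"az":0,"dx":-2.9,"dy":12,"dz":-0.2,"hand":0.4},
])

```text
clock: 32.75
eef_pos: [467.6, -422.5, 187.4]
tool_rot: [-3.139, 0.002, -0.07]
force: [-0.2, 0.5, 0.3]
width: 51.2
gripper_force: 0.0
```

Run:
```python
from h import *
st()
RG['green']=((40,80,40),(85,255,255))
im=save('wrist','w24.png')
for k in blobs(im,'green',200): print(k.reshape(-1,2).min(0),k.reshape(-1,2).max(0),'z50',*rect(im,k,50))
go((464,-435,53,-.07))
```

```text
{'clock': 32.75, 'eef_pos': [467.574, -422.522, 187.402], 'tool_rot': [-3.139, 0.002, -0.07], 'force': [-0.153, 0.469, 0.298], 'width': 51.238, 'gripper_force': 0.0, 'qpos': [0.254, 0.776, 0.783, 1.632, -0.626, 1.005, -0.397]}
[237 139] [304 225] z50 [ 464. -436.] [91. 65.] -0.069
[0 0] [72 75] z50 [ 619. -228.] [73. 65.] 1.439
d [-0.33  1.43 13.45] a [-0.003  0.002  0.002]
```

Emit:
send_rows([
  {"ax":0,"ay":0,"az":0,"dx":-0.3,"dy":1.4,"dz":0,"hand":0.4},
  {"ax":0,"ay":0,"az":0,"dx":-0.3,"dy":1.4,"dz":4,"hand":0.4},
  {"ax":0,"ay":0,"az":0,"dx":-0.3,"dy":1.4,"dz":8,"hand":0.4},
  {"ax":0,"ay":0,"az":0,"dx":-0.3,"dy":1.4,"dz":11,"hand":0.4},
  {"ax":0,"ay":0,"az":0,"dx":-0.3,"dy":1.4,"dz":12.5,"hand":0.4},
  {"ax":0,"ay":0,"az":0,"dx":-0.3,"dy":1.4,"dz":12.5,"hand":0.4},
])

```text
clock: 33.4
eef_pos: [463.7, -435.9, 62.2]
tool_rot: [-3.139, 0.003, -0.068]
force: [0.4, 0.1, -0.1]
width: 51.2
gripper_force: 0.0
```

Run:
```python
from h import *
st()
go((464,-436,53,-.07))
```

```text
{'clock': 33.4, 'eef_pos': [463.741, -435.878, 62.248], 'tool_rot': [-3.139, 0.003, -0.068], 'force': [0.411, 0.059, -0.133], 'width': 51.162, 'gripper_force': 0.0, 'qpos': [0.339, 0.927, 0.661, 1.693, -0.755, 0.799, -0.28]}
d [0.03 0.01 0.92] a [-0.002  0.003  0.002]
```

Emit:
send_rows([
  {"ax":0,"ay":0,"az":0,"dx":0,"dy":0,"dz":0.6,"hand":0.4},
  {"ax":0,"ay":0,"az":0,"dx":0,"dy":0,"dz":0.85,"hand":0.5},
  {"ax":0,"ay":0,"az":0,"dx":0,"dy":0,"dz":0.85,"hand":0.6},
  {"ax":0,"ay":0,"az":0,"dx":0,"dy":0,"dz":0.85,"hand":0.75},
  {"ax":0,"ay":0,"az":0,"dx":0,"dy":0,"dz":0.85,"hand":0.9},
  {"ax":0,"ay":0,"az":0,"dx":0,"dy":0,"dz":0.85,"hand":1},
  {"ax":0,"ay":0,"az":0,"dx":0,"dy":0,"dz":0.85,"hand":1},
  {"ax":0,"ay":0,"az":0,"dx":0,"dy":0,"dz":0.85,"hand":1},
])

```text
clock: 34.2
eef_pos: [464.6, -437.5, 56.5]
tool_rot: [3.141, -0.001, -0.069]
force: [-1.3, 1.3, 5.9]
width: 12.6
gripper_force: 60.3
```

Run:
```python
from h import *
st()
go((560,-320,100,-.1),(654,-195.5,100,-.13))
```

```text
{'clock': 34.2, 'eef_pos': [464.606, -437.473, 56.508], 'tool_rot': [3.141, -0.001, -0.069], 'force': [-1.268, 1.316, 5.946], 'width': 12.606, 'gripper_force': 60.302, 'qpos': [0.344, 0.934, 0.654, 1.694, -0.764, 0.785, -0.273]}
d [  8.71 -12.38  -4.35] a [ 0.    -0.001  0.031]
d [ 17.23 -25.44  -4.34] a [ 0.    -0.001  0.061]
```

Emit:
send_rows([
  {"ax":0,"ay":0,"az":0,"dx":0,"dy":0,"dz":-1,"hand":1},
  {"ax":0,"ay":0,"az":0,"dx":0,"dy":0,"dz":-2.5,"hand":1},
  {"ax":0,"ay":0,"az":0,"dx":0.5,"dy":-0.7,"dz":-4.5,"hand":1},
  {"ax":0,"ay":0,"az":0.01,"dx":2,"dy":-3,"dz":-4.5,"hand":1},
  {"ax":0,"ay":0,"az":0.02,"dx":4,"dy":-6,"dz":-4.5,"hand":1},
  {"ax":0,"ay":0,"az":0.03,"dx":6,"dy":-9,"dz":-4.5,"hand":1},
  {"ax":0,"ay":0,"az":0.04,"dx":8,"dy":-12,"dz":-4.5,"hand":1},
  {"ax":0,"ay":0,"az":0.05,"dx":10,"dy":-15,"dz":-4.5,"hand":1},
  {"ax":0,"ay":0,"az":0.06,"dx":12,"dy":-18,"dz":-4.5,"hand":1},
  {"ax":0,"ay":0,"az":0.06,"dx":13.5,"dy":-20,"dz":-4.5,"hand":1},
])

```text
clock: 35.2
eef_pos: [614.7, -243.5, 101.2]
tool_rot: [-3.14, -0.0, -0.126]
force: [0.2, -0.1, -3.0]
width: 12.8
gripper_force: 59.1
```

Run:
```python
from h import *
st()
go((654,-195.5,100,-.13))
```

```text
{'clock': 35.2, 'eef_pos': [614.678, -243.454, 101.218], 'tool_rot': [-3.14, -0.0, -0.126], 'force': [0.153, -0.066, -3.037], 'width': 12.779, 'gripper_force': 59.093, 'qpos': [-0.067, 0.925, 0.753, 1.605, -0.756, 0.924, -0.734]}
d [ 3.3  -5.25  0.13] a [-0.002 -0.     0.004]
```

Emit:
send_rows([
  {"ax":0,"ay":0,"az":0,"dx":1.2,"dy":-2,"dz":0,"hand":1},
  {"ax":0,"ay":0,"az":0,"dx":2.4,"dy":-4,"dz":0,"hand":1},
  {"ax":0,"ay":0,"az":0,"dx":3,"dy":-4.8,"dz":0,"hand":1},
  {"ax":0,"ay":0,"az":0,"dx":3,"dy":-4.8,"dz":0,"hand":1},
  {"ax":0,"ay":0,"az":0,"dx":3,"dy":-4.8,"dz":0,"hand":1},
])

```text
clock: 35.7
eef_pos: [647.7, -204.8, 101.1]
tool_rot: [3.14, 0.001, -0.13]
force: [-0.6, -0.3, -3.2]
width: 12.8
gripper_force: 59.1
```

Run:
```python
from h import *
st()
im=save('wrist','w25.png')
cv2.imwrite('pics/c25.png',im['pixels'][:,:,::-1])
go((654,-195.5,61,-.13))
```

```text
{'clock': 35.7, 'eef_pos': [647.674, -204.784, 101.088], 'tool_rot': [3.14, 0.001, -0.13], 'force': [-0.582, -0.33, -3.151], 'width': 12.838, 'gripper_force': 59.09, 'qpos': [-0.132, 0.95, 0.764, 1.548, -0.756, 0.959, -0.828]}
d [ 0.53 -1.07  4.01] a [ 0.002  0.001 -0.002]
```

View pics/c25.png

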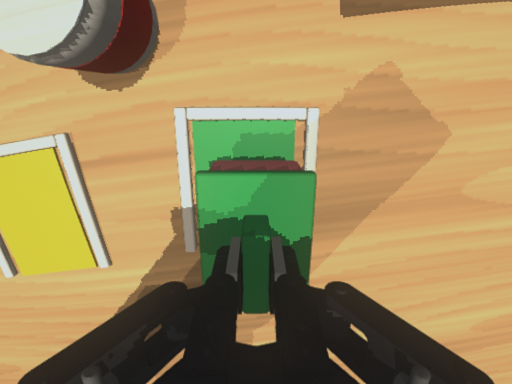

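Emit:
send_rows([
  {"ax":0,"ay":0,"az":0,"dx":0.5,"dy":-1.05,"dz":0,"hand":1},
  {"ax":0,"ay":0,"az":0,"dx":0.5,"dy":-1.05,"dz":1.5,"hand":1},
  {"ax":0,"ay":0,"az":0,"dx":0.5,"dy":-1.05,"dz":3,"hand":1},
  {"ax":0,"ay":0,"az":0,"dx":0.5,"dy":-1.05,"dz":3.7,"hand":1},
  {"ax":0,"ay":0,"az":0,"dx":0.5,"dy":-1.05,"dz":3.9,"hand":1},
  {"ax":0,"ay":0,"az":0,"dx":0.5,"dy":-1.05,"dz":3.9,"hand":1},
])

```text
clock: 36.35
eef_pos: [654.6, -193.9, 61.1]
tool_rot: [3.141, 0.001, -0.13]
force: [0.1, -0.4, -2.0]
width: 12.6
gripper_force: 59.1
```

Run:
```python
from h import *
go((654,-195.5,59.5,-.13))
```

```text
d [-0.03  0.17  0.16] a [0.    0.001 0.   ]
```

Emit:
send_rows([
  {"ax":0,"ay":0,"az":0,"dx":0,"dy":0.1,"dz":0.1,"hand":1},
  {"ax":0,"ay":0,"az":0,"dx":0,"dy":0.1,"dz":0.17,"hand":1},
  {"ax":0,"ay":0,"az":0,"dx":0,"dy":0.1,"dz":0.17,"hand":1},
])

```text
clock: 36.65
eef_pos: [655.0, -194.7, 60.3]
tool_rot: [3.142, -0.0, -0.129]
force: [0.5, 0.3, -3.4]
width: 12.7
gripper_force: 59.1
```

Emit:
send_rows([
  {"ax":0,"ay":0,"az":0,"dx":0,"dy":0,"dz":0.1,"hand":1},
  {"ax":0,"ay":0,"az":0,"dx":0,"dy":0,"dz":0.1,"hand":1},
])

```text
clock: 36.85
eef_pos: [655.2, -194.7, 59.6]
tool_rot: [3.141, -0.001, -0.129]
force: [-1.3, 0.2, 1.1]
width: 12.5
gripper_force: 59.4
```

Emit:
send_rows([
  {"ax":0,"ay":0,"az":0,"dx":0,"dy":0,"dz":0.07,"hand":1},
  {"ax":0,"ay":0,"az":0,"dx":0,"dy":0,"dz":0.07,"hand":1},
])

```text
clock: 37.05
eef_pos: [655.2, -194.7, 59.6]
tool_rot: [-3.141, -0.001, -0.129]
force: [-1.7, 1.9, 4.8]
width: 12.8
gripper_force: 60.1
```

Touched down. Release, rise and back away.

Emit:
send_rows([
  {"ax":0,"ay":0,"az":0,"dx":0,"dy":0,"dz":0,"hand":0.75},
  {"ax":0,"ay":0,"az":0,"dx":0,"dy":0,"dz":0,"hand":0.65},
  {"ax":0,"ay":0,"az":0,"dx":0,"dy":0,"dz":-0.1,"hand":0.6},
  {"ax":0,"ay":0,"az":0,"dx":0,"dy":0,"dz":-0.6,"hand":0.5},
  {"ax":0,"ay":0,"az":0,"dx":0,"dy":0,"dz":-3,"hand":0.4},
  {"ax":0,"ay":0,"az":0,"dx":0,"dy":0,"dz":-7,"hand":0.4},
  {"ax":0,"ay":0,"az":0,"dx":0,"dy":0,"dz":-12,"hand":0.4},
  {"ax":0,"ay":0,"az":0,"dx":-5,"dy":0,"dz":-16,"hand":0.4},
  {"ax":0,"ay":0,"az":0,"dx":-9,"dy":0,"dz":-18,"hand":0.4},
  {"ax":0,"ay":0,"az":0,"dx":-9,"dy":0,"dz":-18,"hand":0.4},
])

```text
clock: 38.05
eef_pos: [562.0, -184.3, 241.9]
tool_rot: [-3.141, -0.002, -0.134]
force: [0.5, 0.2, 0.2]
width: 51.0
gripper_force: 0.0
```

Run:
```python
from h import *
st()
RG['green']=((40,80,40),(85,255,255))
# predicted lid corners & card corners against pictures
def rc(x,y,yaw,a,b,z):
    e=np.array([np.cos(yaw),np.sin(yaw)]);n=np.array([-e[1],e[0]])
    return np.array([[*(np.array([x,y])+s*a/2*e+t*b/2*n),z] for s,t in((1,1),(1,-1),(-1,-1),(-1,1))])
outs=[]
for nm,f in(('scene','s9.png'),('top','t9.png'),('wrist','w26.png')):
    im=save(nm,f); o=cv2.resize(im['pixels'][:,:,::-1],None,fx=3,fy=3,interpolation=cv2.INTER_CUBIC)
    for x,y,w in((663.5,168,-.109),(655,-195.5,-.13),(653,6,.01)):
        for a,b,z in((120,84,3),(92,66,53)):
            if x==653 and z>3: continue
            P=proj(im,rc(x,y,w,a,b,z)); cv2.polylines(o,[np.int32(P*3+1)],True,(0,0,255),1)
    outs.append(o)
a=outs[0][450:1010,480:1040]; 
b=cv2.resize(outs[1][330:560,460:960],None,fx=.48,fy=.48) 
a2=cv2.resize(a,(500,500)); t=cv2.resize(outs[1][360:520,490:900],(800,312)); 
w=cv2.resize(outs[2],(300,225))
cv2.imwrite('pics/c26.png',np.vstack([np.hstack([cv2.resize(outs[0][540:930,510:990],(500,406))[:280],cv2.resize(outs[2],(300,280))]),t]))
```

```text
{'clock': 38.05, 'eef_pos': [562.009, -184.33, 241.937], 'tool_rot': [-3.141, -0.002, -0.134], 'force': [0.484, 0.174, 0.177], 'width': 50.995, 'gripper_force': 0.0, 'qpos': [-0.254, 0.688, 0.904, 1.692, -0.608, 1.066, -0.859]}
```

View pics/c26.png

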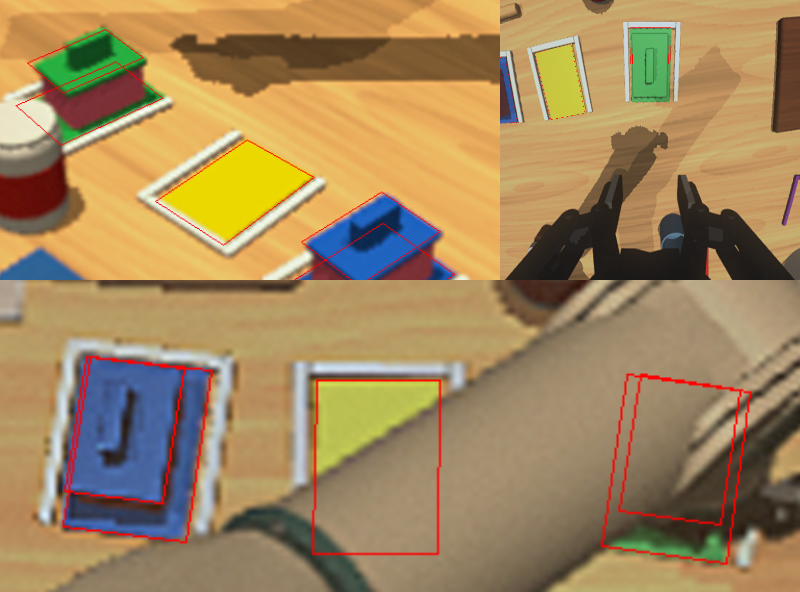

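The predicted card and lid outlines match the real ones to within a few mm in all views. Boxes are centred, cards home, and the gripper is clear.

```bash
python3 -c "
from h import *
print(finish_job())"
```

```text
the job is handed in; nothing more can be done
None
```

I handed the job in at about 38 s with all three cards pushed home and the blue and green boxes centred on their cards; no yellow box was there, the lid pile was still standing when I last viewed it at 24 s, and the hand-in returned no verdict.

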